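Unclip the charged lamps and hang them out

TASK

The lamps are charged: slide the cabinet's smoke-grey hood right back, take every lamp off its charging socket by holding its release button in while you pull it straight up, and hang each lamp by its loop on a slanted peg of its own, the one already standing on the bench too. Then slide the hood fully shut again, and leave the other gear on the bench where it lies.

Things in the scene. Friction and masses are not known exactly. Their poses are not given: they have to be found in the camera images.
- lampA_mid (a point): Grip point of a lamp clipped in a cabinet socket at the start, or absent. All lamps are alike: red plastic block 40 mm (its x) by 30 mm (its y), 46 mm high, with a rigid black hanging loop on top (78 mm in all), 0.12 kg. The point is on the upright centre line, 37 mm above the underside; z points up through the loop.
- lampB_mid (a point): Grip point of another such lamp, clipped in or absent. Every lamp's black release button is on its -x face: 20 mm wide, 24 to 44 mm above the underside, 7 mm proud, goes in 6 mm along +x (1.6 N starts it, 6.4 N for fully in). Fingers closed along x at this height, one on the button, one on the plain +x face, hold it in (41 mm between them).
- lampC_mid (a point): Grip point of another such lamp, clipped in or absent.
- lampD_mid (a point): Grip point of the lamp that stands loose and upright on the bench; always present, at any yaw.
- lampA_loop (a point): Point in the hole of lampA's loop, on the centre line 62 mm above the underside (25 mm above the grip point). The hole runs through along the lamp's y, is 20 mm wide (x) and spans 46 to 73 mm above the underside; the loop is 6 mm thick, its top at 78 mm. A lamp let go with a peg through the hole hangs by the top bar.
- lampB_loop (a point): The same point of lampB.
- lampC_loop (a point): The same point of lampC.
- lampD_loop (a point): The same point of lampD.
- lampA_button (a joint): Release button of lampA: 0 = sprung out, 0.006 m = fully in. With it out, a steel tooth under the lamp is held by the socket's catch and the lamp cannot be pulled off (2 mm of play). Held in (above 0.005) until the lamp has risen 10 mm, it comes off straight up.
- lampB_button (a joint): The same of lampB.
- lampC_button (a joint): The same of lampC.
- cabinet: Fixed charging cabinet, 270 by 270 mm; origin at the centre of its underside, x from front to back, z up. Three sockets at x = -0.070, y = -0.075, 0, 0.075: frames 20 mm high in which a lamp stands, underside 10 mm above the bench, its x along the cabinet's x (button to the front). Front wall at x = -0.133, 50 mm high; grey housing beyond x = 0.005, 95 mm high.
- hood_grip (a point): Grip of the hood: upright aluminium bar 80 mm long (cabinet's y), 12 mm thick (x), 104 to 136 mm above the bench; the point is on its centre 124 mm above the bench. The hood is a smoke-grey acrylic roof, 134 mm deep, its top 104 mm above the bench, with two side walls; it slides level along the cabinet's x and covers the sockets when shut.
- hood (a joint): Slide of the hood along the cabinet's x: 0 = shut over the sockets, 0.13 m = fully open, back over the housing. It stays where it is left; friction about 2 N.
- peg0: Leftmost (seen from the robot) of four alike steel pegs, 90 mm apart, on a fixed wooden board 350 mm wide, 135 mm high. Origin at the peg's root in the board's front face, 118 mm above the bench; z along the peg from root to tip, y level and across. 8 mm thick, 76 mm long, slanting up 30 degrees above level.
- peg1: The next peg to the right, alike.
- peg2: The next peg to the right, alike.
- peg3: The next peg to the right, alike.
- cam: Silver climbing cam with a spring trigger, lying flat, 165 mm long; not part of the job. Origin at the middle of its underside.
- nut_tool: Green anodised nut tool, lying flat, 200 mm long; not part of the job. Origin at the middle of its underside.
- belay: Steel belay device, 60 by 50 by 30 mm; not part of the job. Origin at the middle of its underside.
- mug: White mug, 82 mm across, 90 mm high; not part of the job. Origin at the middle of its underside.
- wax_tin: Flat aluminium tin, 68 mm across, 32 mm high; not part of the job. Origin at the middle of its underside.
Mind the look-alikes: they are no part of the job. Leave any blue or orange look-alike of the part that bears lampD_mid alone.

How it is judged:
On the way, in this order (a step that is already met when the one before it is completed fails the run):
1. the hood is slid back, at least 115 mm open (value of joint hood above 0.115 m), for 0.2 s.
2. every lamp that was clipped in the cabinet is off its socket (distance of each of lampA_mid, lampB_mid, lampC_mid from where it was at the start of the episode above 0.06 m), for 0.2 s.
At the end, for the whole second after the job is handed in: Every lamp hangs at rest by its loop, a peg through its hole (loop point within 16 mm of the peg's axis each way, 4 to 66 mm from the root), no two on one peg (loop points more than 64 mm apart); the hood is shut to within 8 mm (((z of lampA_loop in the frame of peg0 between 0.004 and 0.066 m and x of lampA_loop in the frame of peg0 between -0.016 and 0.016 m and y of lampA_loop in the frame of peg0 between -0.016 and 0.016 m) or (z of lampA_loop in the frame of peg1 between 0.004 and 0.066 m and x of lampA_loop in the frame of peg1 between -0.016 and 0.016 m and y of lampA_loop in the frame of peg1 between -0.016 and 0.016 m) or (z of lampA_loop in the frame of peg2 between 0.004 and 0.066 m and x of lampA_loop in the frame of peg2 between -0.016 and 0.016 m and y of lampA_loop in the frame of peg2 between -0.016 and 0.016 m) or (z of lampA_loop in the frame of peg3 between 0.004 and 0.066 m and x of lampA_loop in the frame of peg3 between -0.016 and 0.016 m and y of lampA_loop in the frame of peg3 between -0.016 and 0.016 m)) and ((z of lampB_loop in the frame of peg0 between 0.004 and 0.066 m and x of lampB_loop in the frame of peg0 between -0.016 and 0.016 m and y of lampB_loop in the frame of peg0 between -0.016 and 0.016 m) or (z of lampB_loop in the frame of peg1 between 0.004 and 0.066 m and x of lampB_loop in the frame of peg1 between -0.016 and 0.016 m and y of lampB_loop in the frame of peg1 between -0.016 and 0.016 m) or (z of lampB_loop in the frame of peg2 between 0.004 and 0.066 m and x of lampB_loop in the frame of peg2 between -0.016 and 0.016 m and y of lampB_loop in the frame of peg2 between -0.016 and 0.016 m) or (z of lampB_loop in the frame of peg3 between 0.004 and 0.066 m and x of lampB_loop in the frame of peg3 between -0.016 and 0.016 m and y of lampB_loop in the frame of peg3 between -0.016 and 0.016 m)) and ((z of lampC_loop in the frame of peg0 between 0.004 and 0.066 m and x of lampC_loop in the frame of peg0 between -0.016 and 0.016 m and y of lampC_loop in the frame of peg0 between -0.016 and 0.016 m) or (z of lampC_loop in the frame of peg1 between 0.004 and 0.066 m and x of lampC_loop in the frame of peg1 between -0.016 and 0.016 m and y of lampC_loop in the frame of peg1 between -0.016 and 0.016 m) or (z of lampC_loop in the frame of peg2 between 0.004 and 0.066 m and x of lampC_loop in the frame of peg2 between -0.016 and 0.016 m and y of lampC_loop in the frame of peg2 between -0.016 and 0.016 m) or (z of lampC_loop in the frame of peg3 between 0.004 and 0.066 m and x of lampC_loop in the frame of peg3 between -0.016 and 0.016 m and y of lampC_loop in the frame of peg3 between -0.016 and 0.016 m)) and ((z of lampD_loop in the frame of peg0 between 0.004 and 0.066 m and x of lampD_loop in the frame of peg0 between -0.016 and 0.016 m and y of lampD_loop in the frame of peg0 between -0.016 and 0.016 m) or (z of lampD_loop in the frame of peg1 between 0.004 and 0.066 m and x of lampD_loop in the frame of peg1 between -0.016 and 0.016 m and y of lampD_loop in the frame of peg1 between -0.016 and 0.016 m) or (z of lampD_loop in the frame of peg2 between 0.004 and 0.066 m and x of lampD_loop in the frame of peg2 between -0.016 and 0.016 m and y of lampD_loop in the frame of peg2 between -0.016 and 0.016 m) or (z of lampD_loop in the frame of peg3 between 0.004 and 0.066 m and x of lampD_loop in the frame of peg3 between -0.016 and 0.016 m and y of lampD_loop in the frame of peg3 between -0.016 and 0.016 m)) and linear speed of each of lampA, lampB, lampC, lampD below 0.03 m/s and distance between lampA_loop and lampB_loop above 0.064 m and distance between each of lampA_loop, lampB_loop and lampC_loop above 0.064 m and distance between each of lampA_loop, lampB_loop, lampC_loop and lampD_loop above 0.064 m and value of joint hood below 0.008 m); the robot touches nothing.
It fails at once if lampA is forced up off its socket with its button out (z of lampA_mid in the frame of cabinet between 0.0515 and 0.0555 m and distance of lampA_mid from where it was at the start of the episode below 0.015 m and value of joint lampA_button below 0.002 m).
It fails at once if lampB is forced up off its socket with its button out (z of lampB_mid in the frame of cabinet between 0.0515 and 0.0555 m and distance of lampB_mid from where it was at the start of the episode below 0.015 m and value of joint lampB_button below 0.002 m).
It fails at once if lampC is forced up off its socket with its button out (z of lampC_mid in the frame of cabinet between 0.0515 and 0.0555 m and distance of lampC_mid from where it was at the start of the episode below 0.015 m and value of joint lampC_button below 0.002 m).
It fails at once if other gear on the bench is shifted more than 30 mm (distance of any of cam, nut_tool, belay, mug, wax_tin from where it was at the start of the episode above 0.03 m).
Of lampA, lampB, lampC only 2 to 3 are there at a start; the rules pass over those that are not, and their reading is None.
At some moment in a run one of lampD may be knocked a few centimetres aside while the robot is not near it.
It also fails if it takes over 210 s, if anything falls off the work surface, if the arm or the gripper's body presses on something with over 40 N, if the wrist force passes 120 N, or if a joint passes its speed limit or range.

ROBOT

A 6-joint arm with a two-finger parallel gripper is mounted at the origin on the work surface. World frame = base frame: x ahead of the robot, y to its left, z up, the work surface at z = 0. Lengths are in m, angles in rad, forces in N, time in s.
With the tool pointing down it reaches from about 0.325 to 1 m from the base axis. Payload 5.1 kg.
Tool frame: the origin (TCP) lies midway between the tips of the shut fingers; the grasp point (between the pads) lies manip.grasp_offset behind it (manip.grasp_offset is the distance from the TCP to the grasp point, in m); z points along the fingers, y is the direction in which the jaws open and shut (so a half turn about z gives the same grasp; the last joint's range is limited). The gripper opens to 85 mm and grips with 20 to 120 N. Pads are 22 mm wide; open, the fingers measure 114 mm over their backs; the gripper's body (76 mm by 85 mm) begins 54 mm behind the grasp point. The pads swing forward as they close: fully open they stand 13 mm farther back than shut.
Start: joints at [1.244, 0.124, 1.65, -0, 1.367, -0.083], TCP at [0.157, 0.631, 0.231] pointing down, gripper open.
Joint ranges: [-2.61, 2.61], [-1.02, 2.33], [0.03, 2.71], [-1.35, 4.49], [0.32, 2.68], [-2.91, 2.91]. Speed limits (rad/s): [2.57, 2.57, 3.14, 3.14, 3.14, 3.14].

INTERFACE

Orientations are given as a rotation vector (axis times angle).
In Python, from workcell import manip, optics, hand_in gives the robot as it stands.
- The arm moves only by the shell command python3 -m crank 'ROWS'. ROWS is JSON, a list of rows, each a list of 5 numbers: the opening, from -1 (shut) to 1 (fully open), then the shift along the tool's x, y, z in mm, then the turn about the tool's z in rad. In form: [[hand, tx, ty, tz, spin], ...]. A call has 1 to 12 rows; each row is the pose to reach, as a shift and turn from the pose commanded when the call began, along the tool's axes at that moment; what a row does not reach only later rows make up. A row lasts 1/12 s, in which the tool goes at most 41.7 mm and 7.16 degrees, less where a joint would pass 70% of its speed; a pose out of reach is approached as far as the arm can. A call with a gripper value outside its range is refused whole. The fingers move at their own pace and stop on an object; the grip force is fixed at half the most. Time passes only in rows, so rows that repeat a pose let the fingers close. It gives the time, the measured TCP pose, the force and the opening at its end, in the units of the state.
- manip.read_state(): the state, without advancing time (a new reading comes with each control period).
- optics.capture(name): name is "scene" or "side" or "wrist"; returns a dict with "img" (420x560x3 uint8, red, green, blue), "vfov" (degrees; the focal length in pixels is half the picture's height over the tangent of half this angle, whatever the lens; pixels are square), "cx", "cy" (the principal point, pixels), "extrinsics" (4x4, takes a point from world to camera coordinates). Camera axes: x right, y up, looking along -z (the intrinsics and any distortion apply to the point x, -y, -z); pixel columns grow to the right and rows downward; lengths in m; the calibration is good to about 2 mm. A picture is of the moment at which its call begins. There is no depth.
- hand_in(): hands the job in, once; it reports no verdict.
The state is a dict: "time": time; "qpos": joint angles; "dq": joint speeds; "effort": joint torques, N m; "tool_pos": TCP position; "orientation": TCP orientation; "wrist_force": force on the tool from outside, world axes, zero at the start; "ft_torque": the same for the moment, N m; "width": finger opening in m.
Only numpy, scipy, OpenCV 4.12 (cv2) and the standard library are available. Lean on these libraries where they do the work, as an engineer would, in place of code of your own. Each camera call takes 0.05 s, during which the arm holds its last target.

## Working session

There is one attempt and no reset: what is moved stays moved. The work goes in short steps, Python scripts to look and compute and a shell command to move; the robot and the scene stay as the last step left them, time stands still between calls to the robot, and variables do not carry over. Pictures are saved under pics/ and viewed, and the job is handed in when it is done.

```bash
ls; mkdir -p pics
cat > h.py <<'E'
import numpy as np, cv2
from workcell import manip, optics
from scipy.spatial.transform import Rotation as R
def cap(n,fn=None):
    c=optics.capture(n)
    if fn: cv2.imwrite('pics/'+fn,c['img'][:,:,::-1])
    c['f']=c['img'].shape[0]/2/np.tan(np.radians(c['vfov'])/2)
    return c
def ray(c,u,v):
    E=np.array(c['extrinsics']); d=np.array([(u-c['cx'])/c['f'],-(v-c['cy'])/c['f'],-1.])
    return -E[:3,:3].T@E[:3,3], E[:3,:3].T@d
def onz(c,u,v,z):
    o,d=ray(c,u,v); return o+d*(z-o[2])/d[2]
def proj(c,p):
    E=np.array(c['extrinsics']); q=E[:3,:3]@np.array(p)+E[:3,3]
    return np.array([c['cx']+c['f']*q[0]/-q[2], c['cy']-c['f']*q[1]/-q[2]])
def tri(c1,p1,c2,p2):
    o1,d1=ray(c1,*p1);o2,d2=ray(c2,*p2)
    A=np.stack([d1,-d2],1); s=np.linalg.lstsq(A,o2-o1,rcond=None)[0]
    a=o1+s[0]*d1;b=o2+s[1]*d2
    return (a+b)/2,np.linalg.norm(a-b)
E
python3 - <<'E'
from h import *
for n in ['scene','side','wrist']:
    c=cap(n,n+'0.png'); E=np.array(c['extrinsics']); print(n,{k:v for k,v in c.items() if k not in('img','extrinsics')},(-E[:3,:3].T@E[:3,3]).round(3),E[:3,:3].round(2).tolist())
print(manip.read_state(), manip.grasp_offset)
E
```

```text
pics
scene {'vfov': 46.14912381369322, 'cx': 269.4709801200963, 'cy': 206.21017937489987, 'f': np.float64(492.9444478506141)} [ 1.277 -0.064  1.163] [[0.14, 0.99, -0.0], [-0.82, 0.12, 0.56], [0.55, -0.08, 0.83]]
side {'vfov': 46.41444277349248, 'cx': 286.6828796275712, 'cy': 220.79109720106356, 'f': np.float64(489.7962093479256)} [-0.111 -0.759  0.938] [[0.79, -0.61, 0.02], [0.37, 0.5, 0.79], [-0.49, -0.61, 0.62]]
wrist {'vfov': 71.41891579925384, 'cx': 278.6816977779845, 'cy': 209.84407131378055, 'f': np.float64(292.1441475015862)} [0.081 0.649 0.372] [[0.24, 0.97, -0.0], [-0.92, 0.23, -0.3], [-0.29, 0.08, 0.95]]
{'time': 0.15, 'qpos': array([ 1.24440128e+00,  1.24335370e-01,  1.65133769e+00, -9.20574014e-06,
        1.36753130e+00, -8.26336274e-02]), 'dq': array([ 0.0004393 , -0.0024376 , -0.00376033,  0.0009475 , -0.00296355,
        0.00045039]), 'effort': array([ 9.91288562e-05, -4.24221182e+01, -3.66016889e+01, -6.39678774e-05,
        4.56697642e-03, -2.35596349e-05]), 'tool_pos': array([0.15678017, 0.63032176, 0.23036169]), 'orientation': array([-3.81910512e-01, -3.11797074e+00,  2.48152580e-03]), 'wrist_force': array([-0.33853229, -0.55942969, -0.46523971]), 'ft_torque': array([ 0.00772199, -0.01926533,  0.00760361]), 'width': 0.08530792009346137} 0.0187
```

View pics/scene0.png

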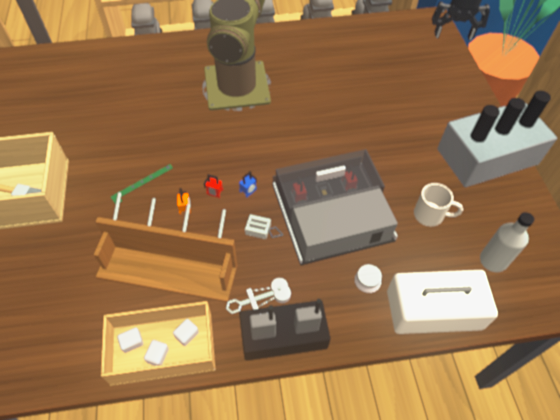

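View pics/side0.png

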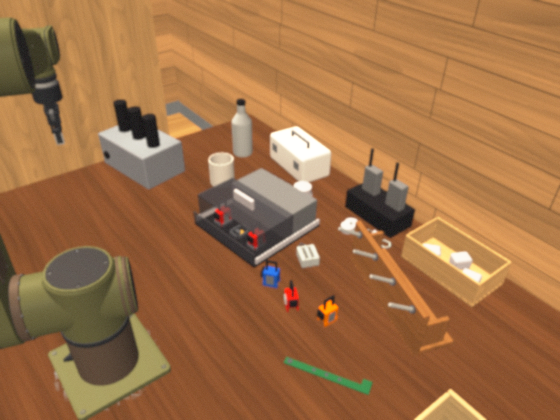

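View pics/wrist0.png

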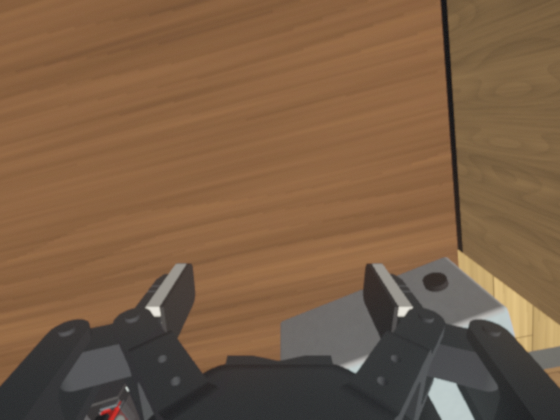

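Run:
```python
from h import *
for n,(a,b,x,y) in dict(scene=(140,290,80,420),side=(150,350,170,450)).items():
    im=cv2.imread(f'pics/{n}0.png')[a:b,x:y]; s=800/(y-x); cv2.imwrite(f'pics/{n}0z.png',cv2.resize(im,None,fx=s,fy=s,interpolation=cv2.INTER_CUBIC)); print(n,s)
```

```text
scene 2.3529411764705883
side 2.857142857142857
```

View pics/scene0z.png

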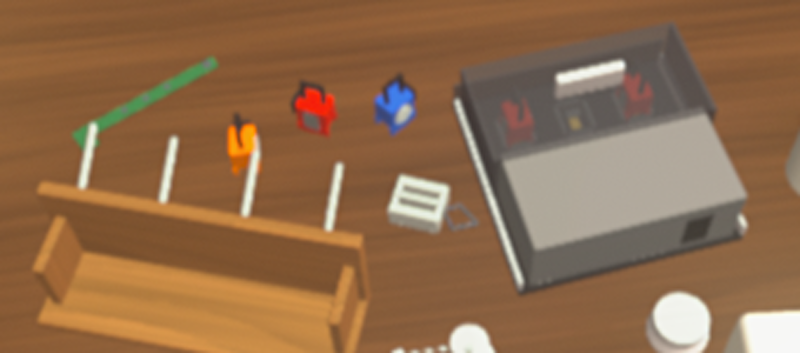

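View pics/side0z.png

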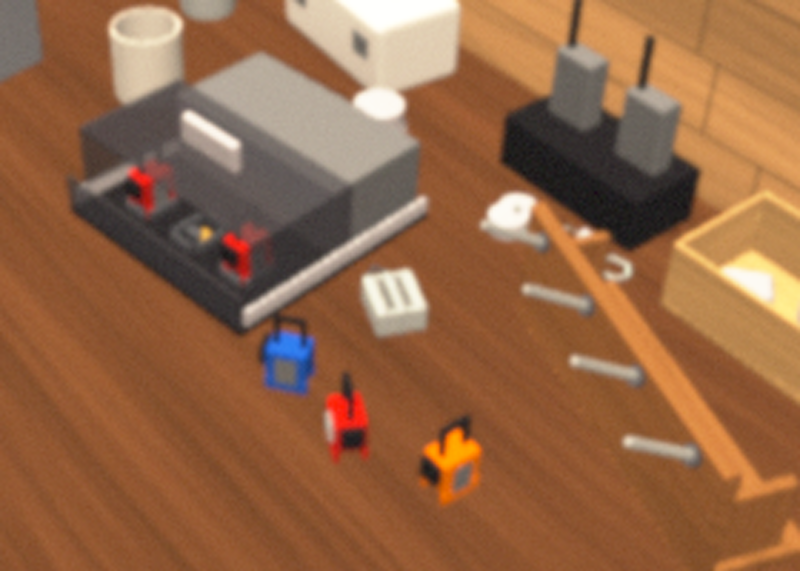

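Run:
```python
from h import *
for n,(a,b,x,y) in dict(scene=(140,265,265,405),side=(160,270,185,325)).items():
    im=cv2.imread(f'pics/{n}0.png')[a:b,x:y]; s=5; cv2.imwrite(f'pics/{n}0c.png',cv2.resize(im,None,fx=s,fy=s,interpolation=cv2.INTER_CUBIC))
im=cv2.imread(f'pics/scene0.png')[155:270,90:260]; cv2.imwrite(f'pics/scene0p.png',cv2.resize(im,None,fx=4.5,fy=4.5,interpolation=cv2.INTER_CUBIC))
im=cv2.imread(f'pics/side0.png')[200:340,255:435]; cv2.imwrite(f'pics/side0p.png',cv2.resize(im,None,fx=4,fy=4,interpolation=cv2.INTER_CUBIC))
```

```text
(no output)
```

View pics/scene0c.png

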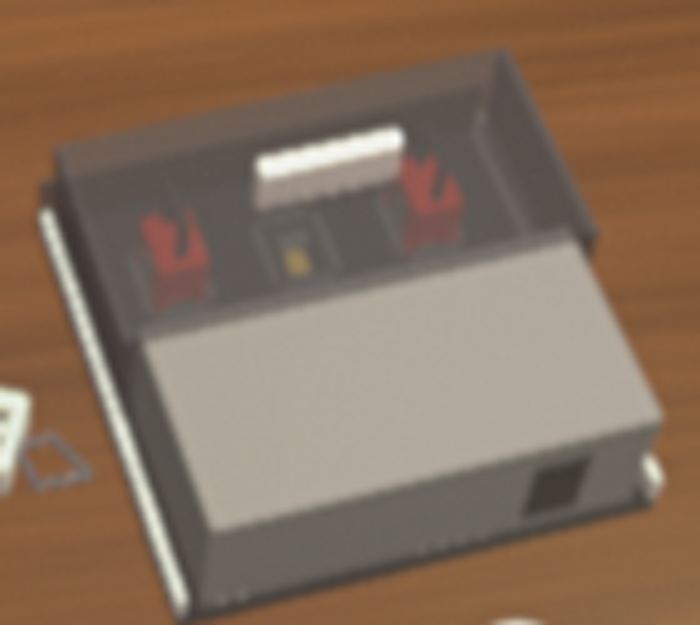

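View pics/side0c.png

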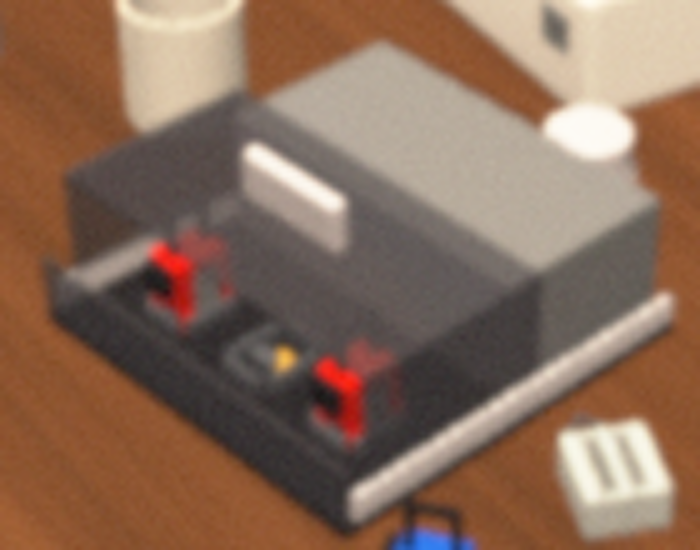

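View pics/scene0p.png

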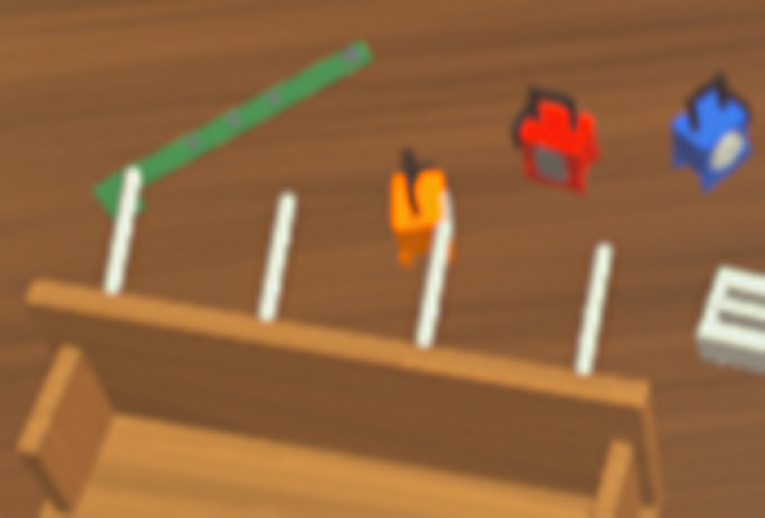

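View pics/side0p.png

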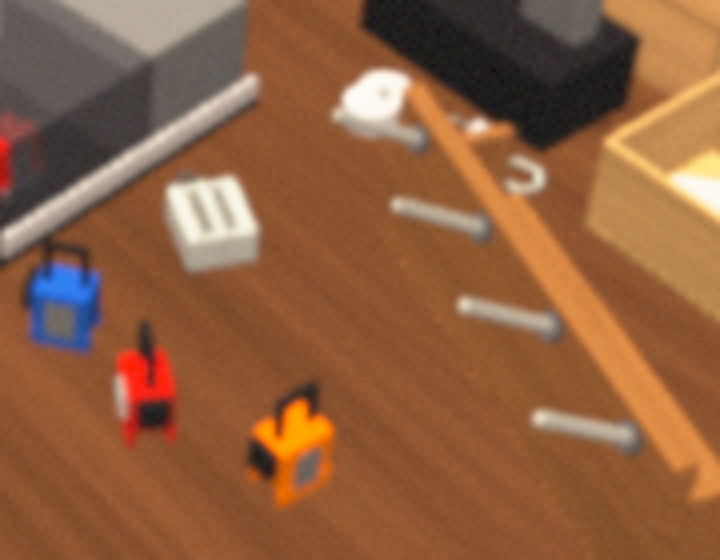

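Run:
```python
from h import *
cs=cap('scene');cd=cap('side')
S=lambda x,y:(265+x/5,140+y/5); D=lambda x,y:(185+x/5,160+y/5)
print('housing rear scene',onz(cs,*S(210,530),.095),onz(cs,*S(662,415),.095))
print('housing rear side',onz(cd,*D(657,205),.095),onz(cd,*D(385,42),.095))
print('hood front scene',onz(cs,*S(60,152),.104),onz(cs,*S(508,52),.104))
print('hood front side',onz(cd,*D(70,178),.104))
print('bar top scene far edge',onz(cs,*S(258,155),.136),onz(cs,*S(402,127),.136))
print('bar top side front edge',onz(cd,*D(345,203),.136),onz(cd,*D(245,150),.136))
print('front base side',onz(cd,*D(345,533),.0),onz(cd,*D(55,315),0))
print('tri housing', tri(cs,S(210,530),cd,D(657,205)),tri(cs,S(662,415),cd,D(385,42)))
P=lambda x,y:(90+x/4.5,155+y/4.5); Q=lambda x,y:(255+x/4,200+y/4)
for a,b in zip([(604,247),(446,196),(288,197),(132,172)],[(340,115),(400,204),(465,304),(540,417)]):
    print('tip',tri(cs,P(*a),cd,Q(*b)))
for b in [(424,141),(487,228),(558,325),(632,437)]: print('root side z.118',onz(cd,*Q(*b),.118))
# lamp D : base / body
print('D scene',onz(cs,*P(555,140),.04), 'D side',onz(cd,*Q(147,385),.03))
print('Dloop tri',tri(cs,P(552,98),cd,Q(147,328)))
```

```text
housing rear scene [0.69958156 0.10710467 0.095     ] [0.66724782 0.34691716 0.095     ]
housing rear side [0.69116086 0.10165397 0.095     ] [0.66643736 0.34234748 0.095     ]
hood front scene [0.46209069 0.06827421 0.104     ] [0.42885722 0.3264388  0.104     ]
hood front side [0.42154639 0.31742176 0.104     ]
bar top scene far edge [0.50390235 0.16700026 0.136     ] [0.49664035 0.24613327 0.136     ]
bar top side front edge [0.51235098 0.16467185 0.136     ] [0.49583621 0.24136603 0.136     ]
front base side [ 4.39426113e-01  6.49238117e-02 -1.11022302e-16] [0.40753585 0.32990035 0.        ]
tri housing (array([0.69662312, 0.10782661, 0.08923056]), np.float64(0.00047537586162761994)) (array([0.66764088, 0.34603523, 0.09376571]), np.float64(0.0029332075424573704))
tip (array([ 0.60396059, -0.08551531,  0.15469611]), np.float64(0.002620790582335737))
tip (array([ 0.56639869, -0.17179798,  0.16314669]), np.float64(0.011651667652772672))
tip (array([ 0.54491492, -0.25492982,  0.1546157 ]), np.float64(0.0012180122687825861))
tip (array([ 0.51513081, -0.34040877,  0.15498608]), np.float64(0.0003129369611520098))
root side z.118 [ 0.66377706 -0.10838816  0.118     ]
root side z.118 [ 0.63537636 -0.19269795  0.118     ]
root side z.118 [ 0.60730678 -0.27736657  0.118     ]
root side z.118 [ 0.57486189 -0.36177576  0.118     ]
D scene [ 0.44199258 -0.10970429  0.04      ] D side [ 0.43618471 -0.1064677   0.03      ]
Dloop tri (array([ 0.43699663, -0.10594842,  0.07824634]), np.float64(0.0037000901520082294))
```

```bash
cat >> h.py <<'E'
def go(xyz,yaw=None):
    """yaw: world angle (deg) of tool y (mod 180). prints row shift from current"""
    s=manip.read_state(); Rm=R.from_rotvec(s['orientation']).as_matrix()
    sh=Rm.T@(np.array(xyz)-s['tool_pos'])*1000
    cy=np.degrees(np.arctan2(Rm[1,1],Rm[0,1])); sp=0
    if yaw is not None:
        d=(yaw-cy+90)%180-90; sp=-np.radians(d)
    print('shift',sh.round(1),'spin %.3f'%sp,'rows>=',max(np.linalg.norm(sh)/41.7,abs(np.degrees(sp))/7.16).round(1),'cur yaw %.1f'%cy,'q6',s['qpos'][5].round(2))
def st():
    s=manip.read_state(); print('t',s['time'],'tcp',s['tool_pos'].round(4),'F',s['wrist_force'].round(1),'w',round(s['width'],4),'q',s['qpos'].round(2))
E
python3 - <<'E'
from h import *
c=cap('scene')
for p in [(485,130),(540,100),(495,160),(465,150)]: print(p,onz(c,*p,.2).round(3), onz(c,*p,.1).round(3))
go((.35,.40,.30),30); go((.502,.205,.25),7.4)
E
```

```text
(485, 130) [0.483 0.614 0.2  ] [0.401 0.685 0.1  ]
(540, 100) [0.4   0.805 0.2  ] [0.309 0.895 0.1  ]
(495, 160) [0.583 0.6   0.2  ] [0.511 0.669 0.1  ]
(465, 150) [0.541 0.538 0.2  ] [0.465 0.601 0.1  ]
shift [-243.1 -177.2  -69. ] spin 0.803 rows>= 7.4 cur yaw 76.0 q6 -0.08
shift [-437.7 -329.7  -18.9] spin 1.198 rows>= 13.1 cur yaw 76.0 q6 -0.08
```

```bash
python3 -m crank '[[1,0,0,-40,0],[1,-35,-25,-69,0.1],[1,-70,-50,-69,0.2],[1,-105,-75,-69,0.3],[1,-140,-100,-69,0.4],[1,-175,-127,-69,0.5],[1,-210,-152,-69,0.6],[1,-243,-177,-69,0.7],[1,-243,-177,-69,0.8],[1,-243,-177,-69,0.8]]'; python3 -c "
from h import *
go((.45,.20,.33),7.4)"
```

```text
time: 1.13
tool_pos: [0.3521, 0.3977, 0.3005]
orientation: [1.576, 2.717, 0.0]
wrist_force: [-0.7, 0.6, -0.7]
width: 0.0854
shift [-220.3  -13.2  -29.3] spin 0.390 rows>= 5.3 cur yaw 29.8 q6 0.23
```

```bash
python3 -m crank '[[1,-38,-2,-5,0.1],[1,-76,-5,-10,0.2],[1,-114,-7,-15,0.3],[1,-152,-9,-20,0.39],[1,-190,-11,-25,0.39],[1,-220,-13,-29,0.39],[1,-220,-13,-29,0.39]]'; python3 -c "
from h import *
cap('wrist','w1.png');st()"
```

```text
time: 1.72
tool_pos: [0.4513, 0.2007, 0.3305]
orientation: [2.066, 2.363, 0.001]
wrist_force: [-0.4, 0.2, -0.2]
width: 0.0856
t 1.7667 tcp [0.4503 0.2025 0.3299] F [-0.1  0.6  0.5] w 0.0857 q [ 0.31 -0.27  1.86  0.    1.55  0.18]
```

View pics/w1.png

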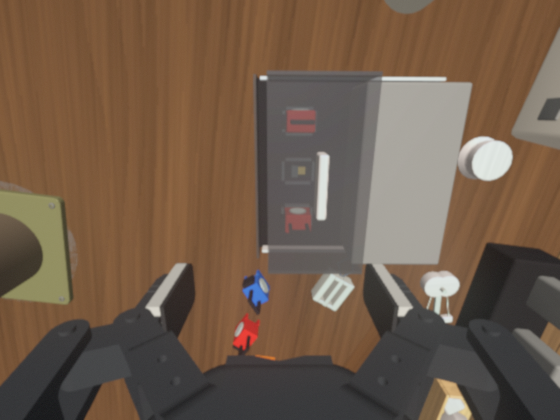

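Run:
```python
from h import *
c=cap('wrist')
im=c['img'][60:290,230:480]; cv2.imwrite('pics/w1c.png',cv2.resize(im[:,:,::-1],None,fx=3.2,fy=2.6*3.2/2.6,interpolation=cv2.INTER_CUBIC)[:600*2])
g=c['img'].astype(int)
m=((g.min(2)>170)).astype(np.uint8); m[:140]=0;m[235:]=0;m[:,:300]=0;m[:,345:]=0
cn=max(cv2.findContours(m,0,2)[0],key=cv2.contourArea); r=cv2.minAreaRect(cn); b=cv2.boxPoints(r); print(b)
for p in b: print(onz(c,*p,.136).round(4))
print('ctr',onz(c,*r[0],.13))
for p,z in [((466,84),.095),((441,264),.095),((267,78),.104),((266,270),.104),((357,273),.104)]: print(p,onz(c,*p,z).round(4))
for p,z in [((298,121),.088),((294,210),.088)]: print('lamp loop',p,onz(c,*p,z).round(4))
```

```text
[[317.253   220.92719]
 [320.0069  154.83362]
 [329.49042 155.22876]
 [326.7365  221.32233]]
[0.5019 0.1652 0.136 ]
[0.4912 0.2443 0.136 ]
[0.5019 0.2453 0.136 ]
[0.5135 0.1662 0.136 ]
ctr [0.50305887 0.20536595 0.13      ]
(466, 84) [0.6549 0.3456 0.095 ]
(441, 264) [0.6974 0.1102 0.095 ]
(267, 78) [0.42   0.3194 0.104 ]
(266, 270) [0.4489 0.072  0.104 ]
(357, 273) [0.5774 0.0845 0.104 ]
lamp loop (298, 121) [0.4638 0.2771 0.088 ]
lamp loop (294, 210) [0.4764 0.1604 0.088 ]
```

View pics/w1c.png

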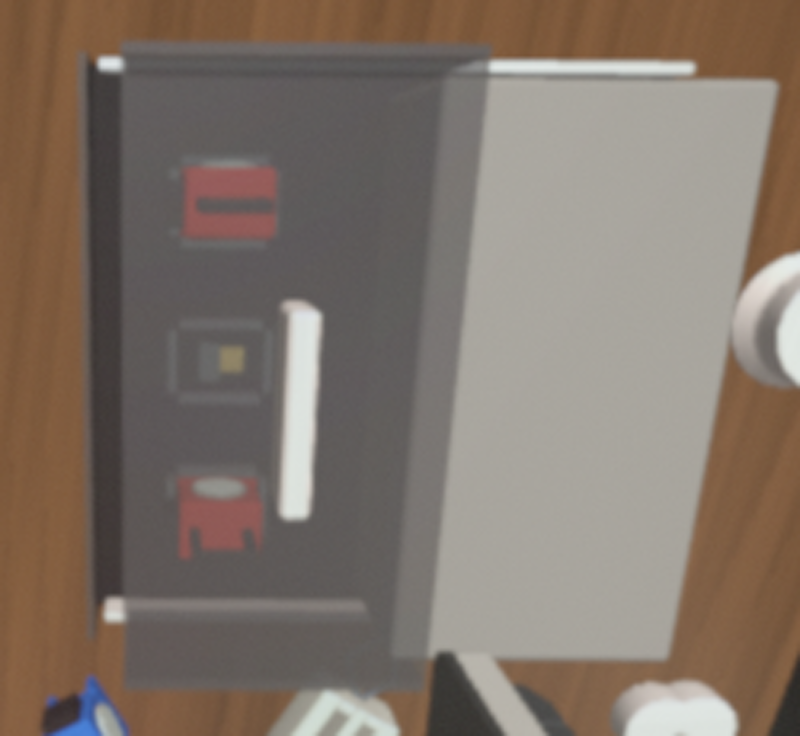

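```bash
python3 -c "
from h import *
go((.5025,.205,.112),7.5)"
```

```text
shift [ -6.   52.5 217.5] spin 0.006 rows>= 5.4 cur yaw 7.8 q6 0.18
```

```bash
python3 -m crank '[[1,-3,26,0,0],[1,-6,52,20,0],[1,-6,52,60,0],[1,-6,52,100,0],[1,-6,52,140,0],[1,-6,52,175,0],[1,-6,52,200,0],[1,-6,52,217,0],[1,-6,52,217,0]]' && python3 -m crank '[[-1,0,0,0,0],[-1,0,0,0,0],[-1,0,0,0,0],[-1,0,0,0,0],[-1,0,0,0,0],[-1,0,0,0,0],[-1,0,0,0,0],[-1,0,0,0,0]]'
```

```text
time: 2.57
tool_pos: [0.4974, 0.2057, 0.1067]
orientation: [-2.056, -2.367, 0.013]
wrist_force: [-0.1, -1.3, -0.8]
width: 0.0854
time: 3.23
tool_pos: [0.5026, 0.205, 0.1137]
orientation: [2.065, 2.367, 0.003]
wrist_force: [-0.6, 0.2, 4.8]
width: 0.0106
```

```bash
python3 -m crank '[[-1,0,12,0,0],[-1,0,24,0,0],[-1,0,37,0,0],[-1,0,50,0,0],[-1,0,63,0,0],[-1,0,76,0,0],[-1,0,89,0,0],[-1,0,102,0,0],[-1,0,114,0,0],[-1,0,122,0,0],[-1,0,126,0,0],[-1,0,126,0,0]]'; python3 -m crank '[[-1,0,0,0,0],[-1,0,0,0,0],[-1,0,0,0,0]]'; python3 -c "
from h import *
cap('scene','s2.png');st()"
```

```text
time: 4.23
tool_pos: [0.6156, 0.2195, 0.1135]
orientation: [-2.051, -2.354, 0.043]
wrist_force: [-47.9, -13.0, 34.4]
width: 0.0108
time: 4.48
tool_pos: [0.6156, 0.2195, 0.1135]
orientation: [-2.052, -2.356, 0.04]
wrist_force: [-45.4, -12.6, 33.2]
width: 0.011
t 4.5333 tcp [0.6157 0.2195 0.1135] F [-46.3 -12.1  33.3] w 0.0107 q [ 0.26  0.24  1.72 -0.    1.21  0.12]
```

View pics/s2.png

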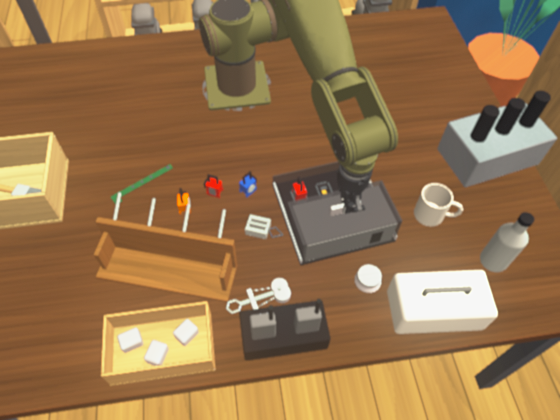

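```bash
python3 -m crank '[[-1,0,-4,0,0],[-1,0,-9,-1,0],[-1,0,-10,-1,0],[-1,0,-10,-1,0]]'
python3 - <<'E'
from h import *
c=cap('scene');cd=cap('side')
im=c['img'][150:275,265:405,::-1]; cv2.imwrite('pics/s3.png',cv2.resize(im,None,fx=5,fy=4.6,interpolation=cv2.INTER_CUBIC))
im=cd['img'][140:270,185:345,::-1]; cv2.imwrite('pics/d3.png',cv2.resize(im,None,fx=4.5,fy=4.5,interpolation=cv2.INTER_CUBIC))
cap('wrist','w3.png')
st()
E
```

```text
time: 4.87
tool_pos: [0.6156, 0.2195, 0.1136]
orientation: [-2.064, -2.367, 0.005]
wrist_force: [-6.1, -6.2, 7.0]
width: 0.0108
t 5.0167 tcp [0.6156 0.2196 0.1136] F [-7.2 -4.5  9. ] w 0.0107 q [ 0.26  0.23  1.74 -0.    1.18  0.13]
```

View pics/s3.png

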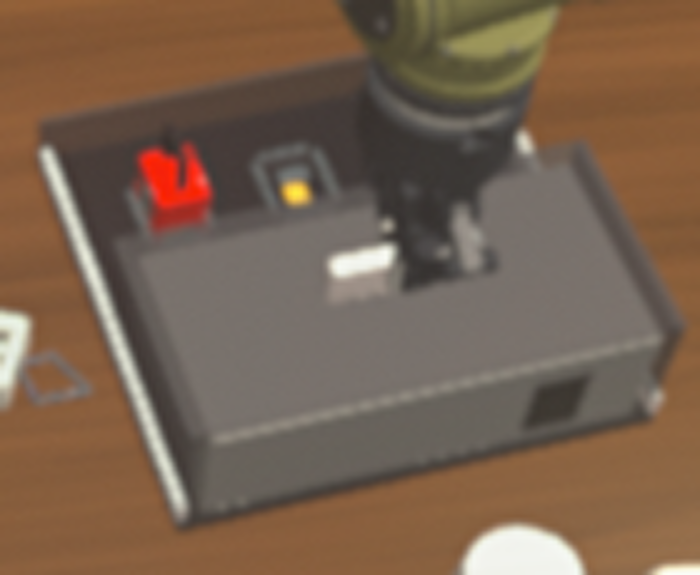

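View pics/d3.png

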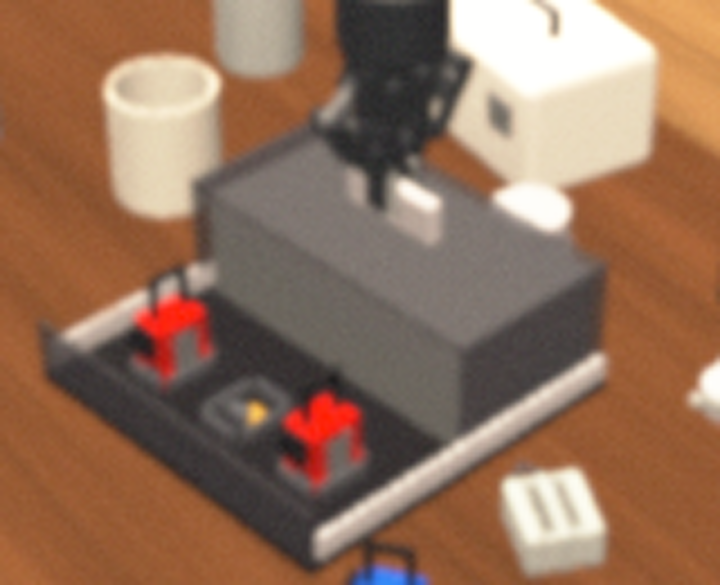

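View pics/w3.png

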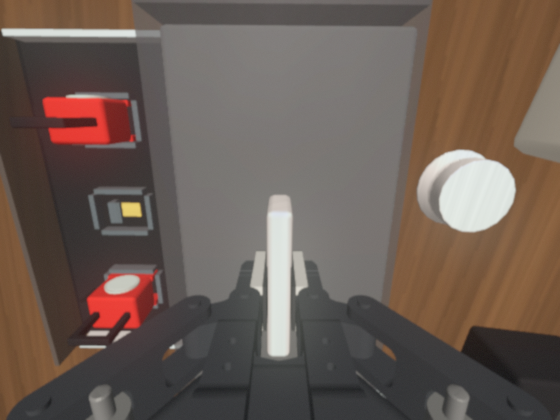

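Run:
```python
from h import *
c=cap('wrist')
for p in [(163,30),(427,10),(162,28)]: print(p,onz(c,*p,.104).round(4))
for p in [(270,198),(290,198),(290,352),(268,352)]: print(p,onz(c,*p,.136).round(4))
psi=np.radians(7.5); X=np.array([np.cos(psi),np.sin(psi)]);Y=np.array([-X[1],X[0]])
for k in (.551,.211),:
  for n,p in dict(bar0=(.5021,.2053),tcp=(.6156,.2195),hf0=(.42,.3194)).items(): print(n,(np.array(p)-k)@X,(np.array(p)-k)@Y)
# cabinet rails / walls
print('wall TL z.05',onz(c,0,45,.05))
```

```text
(163, 30) [0.547  0.3261 0.104 ]
(427, 10) [0.6634 0.3497 0.104 ]
(162, 28) [0.5466 0.3268 0.104 ]
(270, 198) [0.6052 0.2631 0.136 ]
(290, 198) [0.6135 0.2643 0.136 ]
(290, 352) [0.6255 0.1841 0.136 ]
(268, 352) [0.6144 0.1825 0.136 ]
bar0 -0.049225653016833675 0.0007314950897298273
tcp 0.06515681067861859 -4.710695737934062e-06
hf0 -0.11573023760331563 0.12457155415374783
wall TL z.05 [0.42494799 0.31460214 0.05      ]
```

```bash
python3 -m crank '[[1,0,0,0,0],[1,0,0,0,0],[1,0,0,0,0],[1,0,0,0,0],[1,0,0,0,0],[1,0,0,-30,0],[1,0,-20,-70,0],[1,0,-55,-110,0],[1,0,-95,-150,0],[1,0,-130,-170,0],[1,0,-155,-170,0],[1,0,-155,-170,0]]';python3 -m crank '[[1,0,0,0,0],[1,0,0,0,0]]'
python3 - <<'E'
from h import *
cap('wrist','w4.png');st(); cap('scene','s4.png')
E
```

```text
time: 6.07
tool_pos: [0.4608, 0.1997, 0.2879]
orientation: [2.061, 2.367, 0.009]
wrist_force: [1.0, 0.9, 0.2]
width: 0.0851
time: 6.23
tool_pos: [0.4633, 0.1996, 0.2834]
orientation: [2.063, 2.368, 0.002]
wrist_force: [-0.2, 0.9, -0.6]
width: 0.0853
t 6.2833 tcp [0.4635 0.1995 0.2825] F [-0.2 -1.4  0.6] w 0.0855 q [ 0.3  -0.23  1.91 -0.    1.47  0.16]
```

View pics/w4.png

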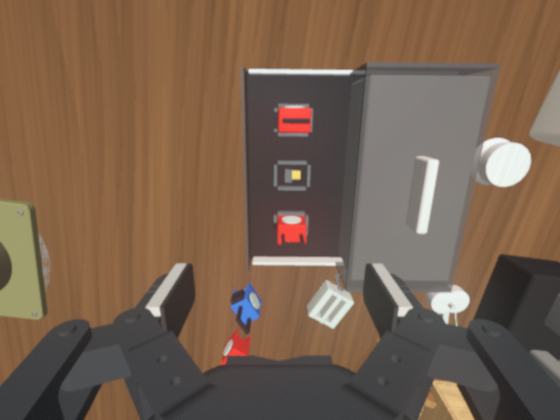

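View pics/s4.png

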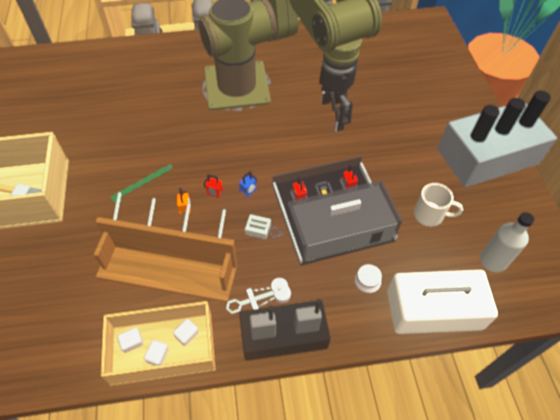

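Run:
```python
from h import *
c=cap('wrist')
im=c['img'][60:280,235:365,::-1]; cv2.imwrite('pics/w4c.png',cv2.resize(im,None,fx=4,fy=2.7*4/2.7,interpolation=cv2.INTER_CUBIC)[:, :])
g=c['img'].astype(int); m=((g[:,:,0]>120)&(g[:,:,1]<70)&(g[:,:,2]<70)).astype(np.uint8)
for cn in cv2.findContours(m,0,2)[0]:
    if cv2.contourArea(cn)>100: print(cv2.boundingRect(cn),cv2.minAreaRect(cn))
print(onz(c,245,72,.0),[onz(c,*p,.05).round(4) for p in [(244,70),(250,265)]])
```

```text
(231, 331, 20, 25) ((239.82366943359375, 342.89593505859375), (19.235233306884766, 22.65652084350586), 8.746162414550781)
[0.39961817 0.32529022 0.        ] [array([0.4045, 0.3214, 0.05  ]), array([0.4384, 0.0699, 0.05  ])]
```

View pics/w4c.png

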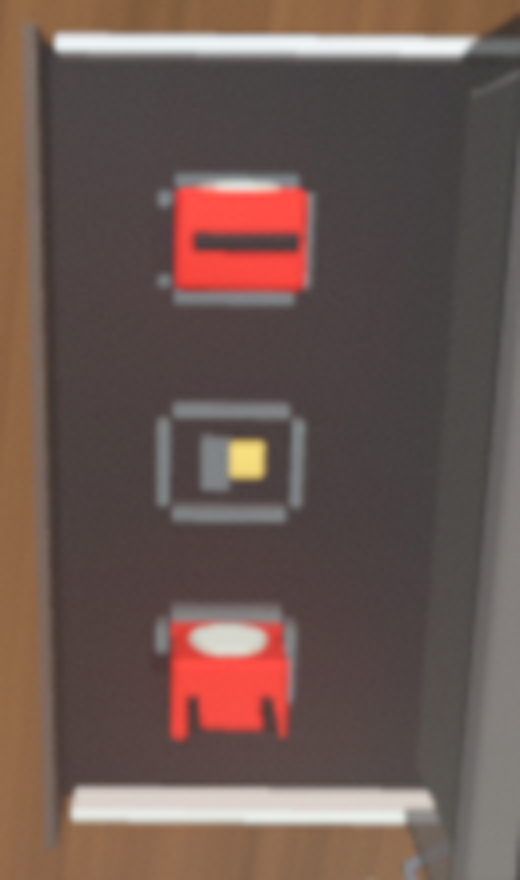

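Run:
```python
from h import *
c=cap('wrist')
P=lambda x,y:(235+x/4,60+y/4)
L=[onz(c,*P(*p),.056)[:2] for p in [(175,187),(305,187),(308,291),(175,291)]]
print(np.round(L,4),np.mean(L,0))
L=[onz(c,*P(*p),.056)[:2] for p in [(172,655),(289,657),(289,740),(172,740)]]
print(np.round(L,4),np.mean(L,0))
# mid socket frame z=.020
L=[onz(c,*P(*p),.020)[:2] for p in [(158,405),(303,405),(300,520),(158,520)]]
print(np.round(L,4),np.mean(L,0))
```

```text
[[0.45   0.2867]
 [0.4882 0.2919]
 [0.4942 0.2626]
 [0.4541 0.2571]] [0.47162715 0.27456361]
[[0.4691 0.1399]
 [0.5081 0.1446]
 [0.5131 0.1146]
 [0.4733 0.1091]] [0.490907   0.12707341]
[[0.4536 0.2168]
 [0.503  0.2236]
 [0.5088 0.1834]
 [0.4589 0.1765]] [0.48106941 0.20007174]
```

```bash
python3 -c "
from h import *
go((.4713,.2746,.026),7.5)"
```

```text
shift [ 73.6  18.5 255.6] spin 0.006 rows>= 6.4 cur yaw 7.8 q6 0.16
```

```bash
python3 -m crank '[[0.65,37,9,0,0],[0.65,73,18,10,0],[0.65,73,18,50,0],[0.65,73,18,90,0],[0.65,73,18,125,0],[0.65,73,18,155,0],[0.65,73,18,165,0],[0.65,73,18,165,0]]'; python3 -c "
from h import *
go((.4713,.2746,.026),7.5);cap('wrist','w5.png');st()"
```

```text
time: 7.1
tool_pos: [0.4688, 0.2731, 0.1137]
orientation: [-2.062, -2.365, 0.013]
wrist_force: [-0.5, -0.3, 1.0]
width: 0.0705
shift [ 1.4  3.4 87.6] spin 0.006 rows>= 2.1 cur yaw 7.8 q6 0.29
t 7.15 tcp [0.4706 0.2739 0.1168] F [-0.3  0.2 -0.1] w 0.0703 q [ 0.43 -0.01  1.99 -0.    1.16  0.29]
```

View pics/w5.png

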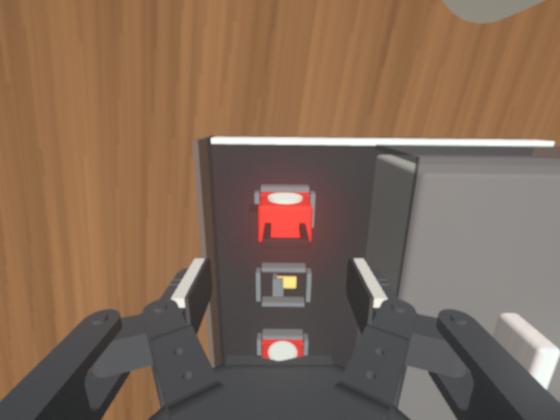

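```bash
python3 -c "
from h import *
c=cap('wrist')
for p in [(258,206),(312,206),(312,240),(259,240)]: print(onz(c,*p,.056).round(4))
go((.4713,.2746,.026),7.5)
"
```

```text
[0.4525 0.2871 0.056 ]
[0.4912 0.2925 0.056 ]
[0.4958 0.2661 0.056 ]
[0.4563 0.2606 0.056 ]
shift [ 0.2 -0.7 93.1] spin 0.006 rows>= 2.2 cur yaw 7.8 q6 0.29
```

```bash
python3 -m crank '[[0.65,1,0.5,30,0],[0.65,1,0.5,60,0],[0.65,1,0.5,80,0],[0.65,1,0.5,91,0],[0.65,1,0.5,92,0],[0.65,1,0.5,92,0],[0.65,1,0.5,92,0]]';  python3 -m crank '[[-1,0,0,0,0],[-1,0,0,0,0],[-1,0,0,0,0],[-1,0,0,0,0],[-1,0,0,0,0],[-1,0,0,0,0]]'; python3 -c "
from h import *
st();cap('side','d6.png')"
```

```text
time: 7.78
tool_pos: [0.4726, 0.2759, 0.0283]
orientation: [2.064, 2.367, 0.004]
wrist_force: [-1.2, 0.4, 0.5]
width: 0.0702
time: 8.28
tool_pos: [0.4732, 0.2761, 0.0286]
orientation: [2.063, 2.367, 0.006]
wrist_force: [0.3, -0.0, 6.1]
width: 0.0393
t 8.2833 tcp [0.4732 0.2761 0.0286] F [ 0.3 -0.   6.1] w 0.0393 q [ 0.43  0.12  2.03 -0.    0.99  0.29]
```

View pics/d6.png

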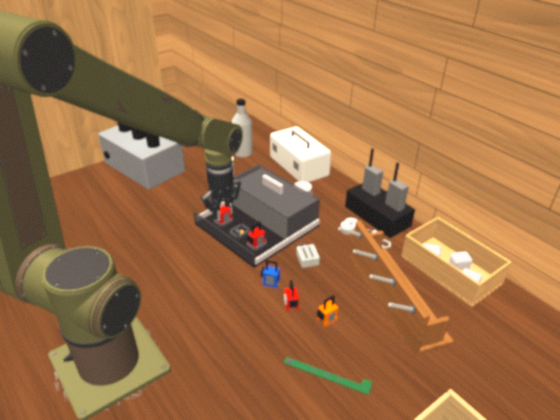

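```bash
python3 -m crank '[[-1,0,0,-4,0],[-1,0,0,-10,0],[-1,0,0,-18,0],[-1,0,0,-26,0],[-1,0,0,-40,0],[-1,0,0,-60,0],[-1,0,0,-90,0],[-1,0,0,-120,0],[-1,0,0,-150,0],[-1,0,0,-180,0],[-1,0,0,-180,0]]'; python3 -c "
from h import *
st();cap('side','d7.png');cap('wrist','w7.png')"
```

```text
time: 9.25
tool_pos: [0.4747, 0.2769, 0.2152]
orientation: [2.06, 2.364, 0.019]
wrist_force: [0.6, 0.3, 1.0]
width: 0.039
t 9.25 tcp [0.4747 0.2769 0.2152] F [0.6 0.3 1. ] w 0.039 q [ 0.43 -0.1   1.9  -0.    1.32  0.29]
```

View pics/d7.png

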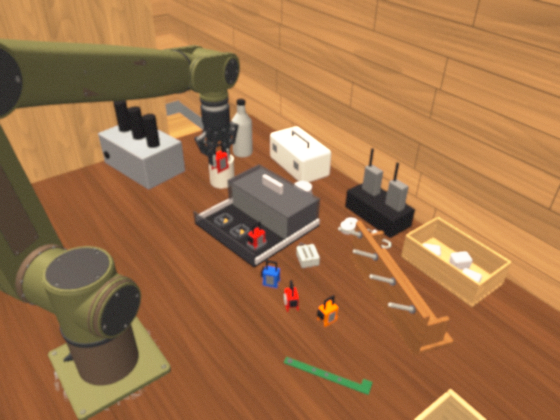

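View pics/w7.png

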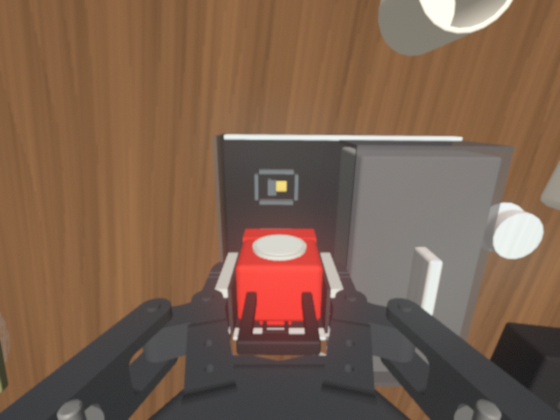

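```bash
python3 -c "
from h import *
go((.550,-.067,.200),70.7)"
```

```text
shift [-350.1   30.3    8.4] spin -1.097 rows>= 8.8 cur yaw 7.8 q6 0.29
```

```bash
python3 -m crank '[[-1,-30,3,0,-0.1],[-1,-65,6,0,-0.2],[-1,-100,9,0,-0.3],[-1,-135,12,0,-0.4],[-1,-170,15,0,-0.5],[-1,-205,18,0,-0.61],[-1,-240,21,0,-0.72],[-1,-275,24,0,-0.83],[-1,-310,27,0,-0.94],[-1,-335,30,5,-1.04],[-1,-350,30,8,-1.097],[-1,-350,30,8,-1.097]]';python3 -m crank '[[-1,0,0,0,0],[-1,0,0,0,0]]'
python3 - <<'E'
from h import *
st();cap('wrist','w8.png')
c=cap('scene');cv2.imwrite('pics/s8.png',cv2.resize(c['img'][140:280,90:300,::-1],None,fx=3.8,fy=3.8,interpolation=cv2.INTER_CUBIC))
c=cap('side');cv2.imwrite('pics/d8.png',cv2.resize(c['img'][170:340,250:450,::-1],None,fx=3.5,fy=3.5,interpolation=cv2.INTER_CUBIC))
E
```

```text
time: 10.35
tool_pos: [0.5474, -0.0698, 0.1951]
orientation: [-0.529, -3.091, 0.001]
wrist_force: [-0.5, -0.7, -1.5]
width: 0.0389
time: 10.52
tool_pos: [0.548, -0.0666, 0.197]
orientation: [-0.527, -3.094, -0.001]
wrist_force: [0.3, 0.2, -0.8]
width: 0.0392
t 10.5167 tcp [ 0.548  -0.0666  0.197 ] F [ 0.3  0.2 -0.8] w 0.0392 q [-0.22 -0.07  1.9   0.    1.31 -1.45]
```

View pics/w8.png

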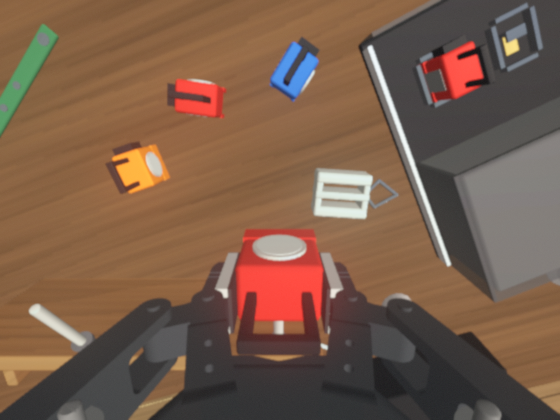

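View pics/s8.png

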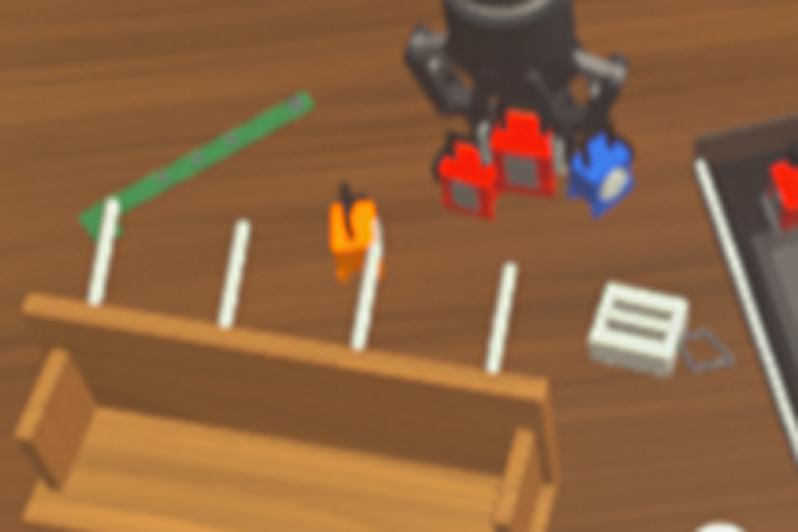

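View pics/d8.png

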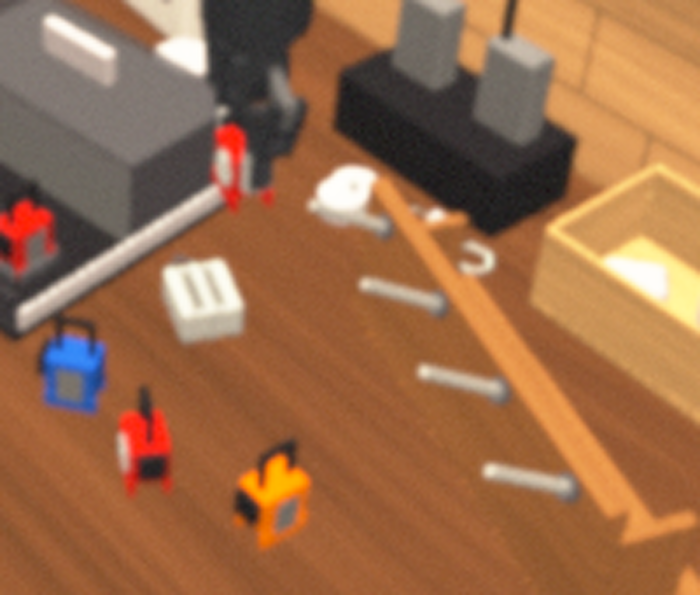

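Run:
```python
from h import *
c=cap('wrist')
print('tip1',onz(c,37,310,.156),'pred (.574,-.170)'); print('root1',onz(c,88,342,.118))
s=manip.read_state();print(s['tool_pos'])
p=np.array([-.944*.866,.33*.866,.5]); root=np.array([.666,-.107,.118])
for k in (76,): print(proj(c,root+p*k*1e-3))
print(proj(c,[.574,-.170,.156]))
Rm=R.from_rotvec(s['orientation']).as_matrix(); print(Rm[:,0],Rm[:,1],Rm[:,2])
print('loop bar top z', proj(c,s['tool_pos']+np.array([0,0,.0434+.016])))
# red D
g=c['img'].astype(int); m=((g[:,:,0]>140)&(g[:,:,1]<80)&(g[:,:,2]<80)).astype(np.uint8); m[200:]=0; m[:,350:]=0
for cn in cv2.findContours(m,0,2)[0]:
    if cv2.contourArea(cn)>100: print(cv2.boundingRect(cn),cv2.minAreaRect(cn))
cv2.imwrite('pics/w8c.png',cv2.resize(c['img'][220:370,200:360,::-1],None,fx=4.5,fy=4,interpolation=cv2.INTER_CUBIC))
for s_ in (110,80,48):
    L=root+p*s_*1e-3; print(s_,'loop',L.round(4)); go(L-[0,0,.0434],70.7)
```

```text
tip1 [ 0.54417728 -0.25546345  0.156     ] pred (.574,-.170)
root1 [ 0.60442772 -0.27476912  0.118     ]
[ 0.54876087 -0.06630876  0.19834342]
[280.16480423 310.35717952]
[158.99411845 310.01278781]
[-9.44186507e-01  3.29411354e-01 -3.06068031e-06] [3.29411352e-01 9.44186501e-01 1.14494135e-04] [ 4.06055211e-05  1.07095595e-04 -9.99999993e-01]
loop bar top z [280.77981132 352.42437482]
(174, 79, 52, 38) ((199.13099670410156, 97.51746368408203), (51.940338134765625, 32.71051788330078), 7.594643592834473)
110 loop [ 0.5761 -0.0756  0.173 ]
shift [-28.8   0.3  68.7] spin 0.001 rows>= 1.8 cur yaw 70.8 q6 -1.45
80 loop [ 0.6006 -0.0841  0.158 ]
shift [-54.8   0.2  83.7] spin 0.001 rows>= 2.4 cur yaw 70.8 q6 -1.45
48 loop [ 0.6268 -0.0933  0.142 ]
shift [-82.5   0.2  99.7] spin 0.001 rows>= 3.1 cur yaw 70.8 q6 -1.45
```

View pics/w8c.png

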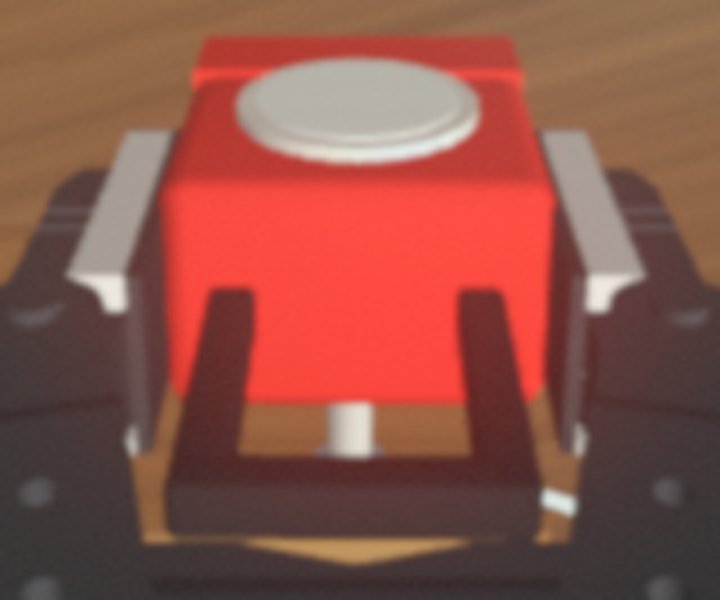

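```bash
python3 -m crank '[[-1,-10,0,25,0],[-1,-22,0,50,0],[-1,-29,0,66,0],[-1,-29,0,68,0],[-1,-29,0,68,0],[-1,-29,0,68,0]]'
python3 - <<'E'
from h import *
st()
c=cap('scene');cv2.imwrite('pics/s9.png',cv2.resize(c['img'][170:250,180:270,::-1],None,fx=7,fy=7,interpolation=cv2.INTER_CUBIC))
c=cap('side');cv2.imwrite('pics/d9.png',cv2.resize(c['img'][190:260,290:390,::-1],None,fx=7,fy=7,interpolation=cv2.INTER_CUBIC))
p=np.array([-.944*.866,.33*.866,.5]); root=np.array([.666,-.107,.118])
for s_ in (80,48):
    L=root+p*s_*1e-3; print(s_,'loop',L.round(4)); go(L-[0,0,.0434],70.7)
E
```

```text
time: 11.22
tool_pos: [0.5765, -0.0765, 0.1314]
orientation: [0.526, 3.096, -0.0]
wrist_force: [1.1, -0.6, -2.0]
width: 0.039
t 11.2167 tcp [ 0.5765 -0.0765  0.1314] F [ 1.1 -0.6 -2. ] w 0.039 q [-0.22  0.06  1.9   0.    1.19 -1.46]
80 loop [ 0.6006 -0.0841  0.158 ]
shift [-24.6   0.8  17.8] spin 0.000 rows>= 0.7 cur yaw 70.7 q6 -1.46
48 loop [ 0.6268 -0.0933  0.142 ]
shift [-52.3   0.8  33.9] spin 0.000 rows>= 1.5 cur yaw 70.7 q6 -1.46
```

View pics/s9.png

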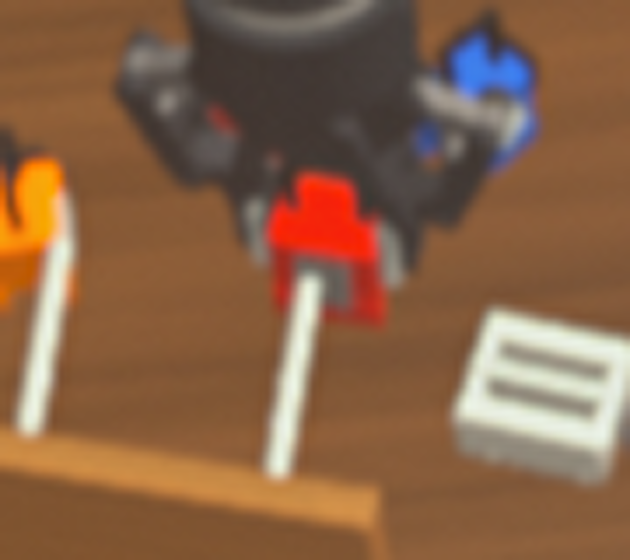

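View pics/d9.png

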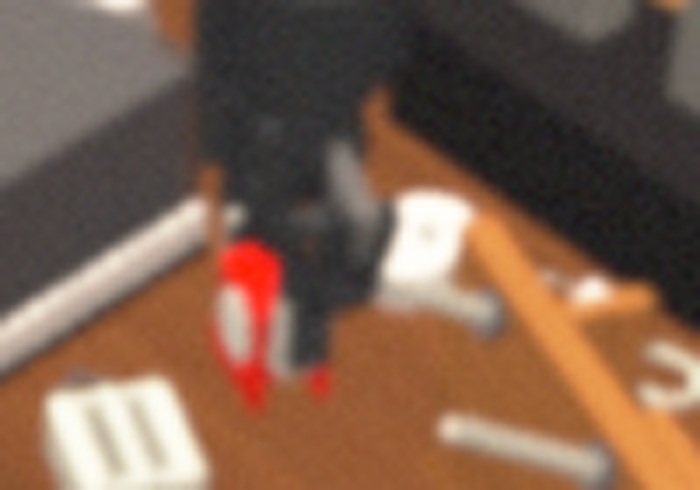

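```bash
python3 -m crank '[[-1,-8,1,5,0],[-1,-17,1,12,0],[-1,-25,1,18,0],[-1,-33,1,22,0],[-1,-42,1,27,0],[-1,-52,1,33,0],[-1,-52,1,33,0],[-1,-52,1,33,0]]'
python3 - <<'E'
from h import *
st()
c=cap('wrist');cv2.imwrite('pics/w10c.png',cv2.resize(c['img'][220:370,200:360,::-1],None,fx=4.5,fy=4,interpolation=cv2.INTER_CUBIC))
c=cap('side');cv2.imwrite('pics/d10.png',cv2.resize(c['img'][190:260,290:390,::-1],None,fx=7,fy=7,interpolation=cv2.INTER_CUBIC))
E
```

```text
time: 11.98
tool_pos: [0.6259, -0.0933, 0.0967]
orientation: [-0.527, -3.096, -0.0]
wrist_force: [-0.3, 0.8, -1.2]
width: 0.0388
t 11.9833 tcp [ 0.6259 -0.0933  0.0967] F [-0.3  0.8 -1.2] w 0.0388 q [-0.23  0.2   1.8   0.    1.14 -1.47]
```

View pics/w10c.png

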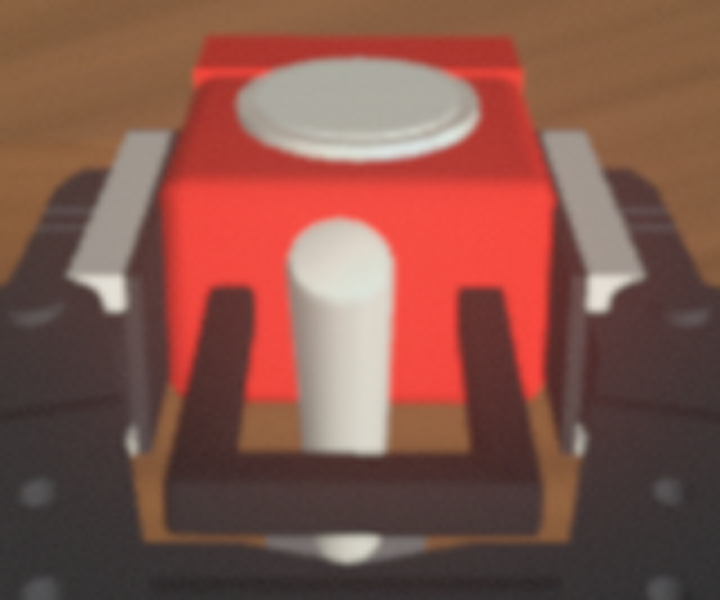

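View pics/d10.png

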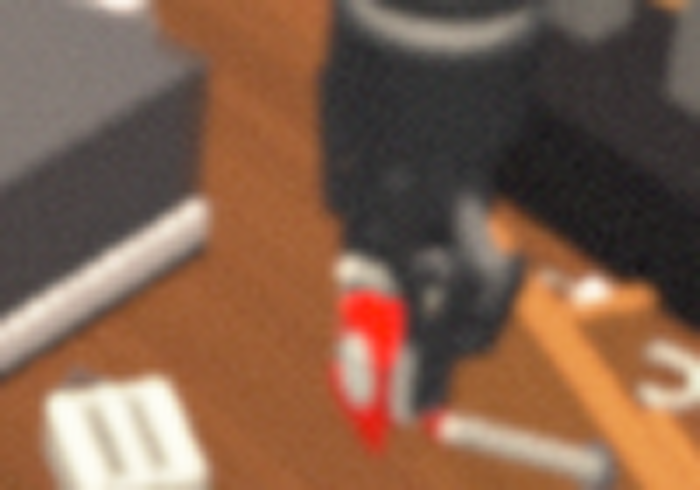

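```bash
python3 -m crank '[[-1,0,0,2,0],[-1,0,0,4,0],[-1,0,0,4,0],[0.5,0,0,4,0],[0.5,0,0,4,0],[0.5,0,0,4,0],[0.5,0,0,4,0],[0.5,0,0,4,0]]'
python3 - <<'E'
from h import *
st()
c=cap('wrist');cv2.imwrite('pics/w11c.png',cv2.resize(c['img'][200:420,130:430,::-1],None,fx=2.6,fy=2.6,interpolation=cv2.INTER_CUBIC))
c=cap('side');cv2.imwrite('pics/d11.png',cv2.resize(c['img'][190:260,290:390,::-1],None,fx=7,fy=7,interpolation=cv2.INTER_CUBIC))
E
```

```text
time: 12.75
tool_pos: [0.6258, -0.0932, 0.0936]
orientation: [0.526, 3.097, -0.0]
wrist_force: [-0.0, 0.3, -0.5]
width: 0.0642
t 12.75 tcp [ 0.6258 -0.0932  0.0936] F [-0.   0.3 -0.5] w 0.0642 q [-0.23  0.21  1.8   0.    1.14 -1.47]
```

View pics/w11c.png

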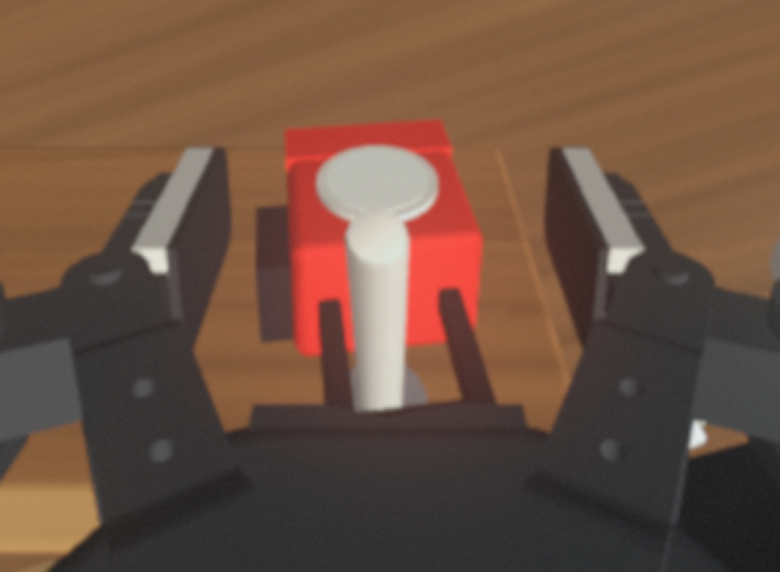

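View pics/d11.png

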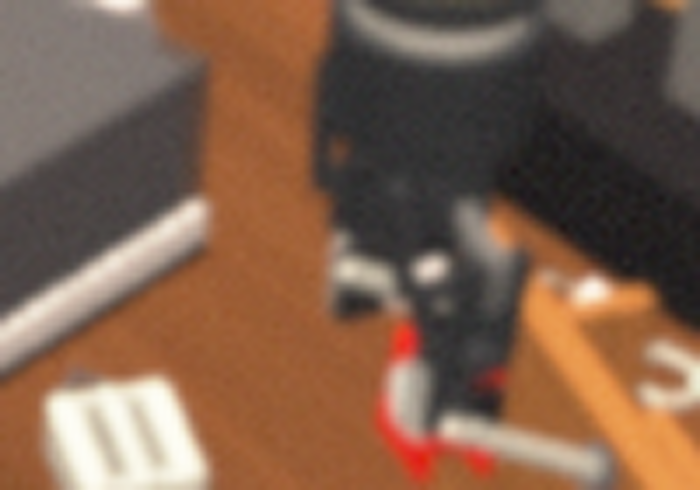

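```bash
python3 -m crank '[[0.5,0,0,-30,0],[0.65,0,0,-65,0],[0.65,0,0,-105,0],[0.65,0,0,-140,0],[0.65,0,0,-160,0],[0.65,0,0,-160,0]]'
python3 - <<'E'
from h import *
st(); go((.4909,.1271,.22),7.5)
c=cap('scene');cv2.imwrite('pics/s12.png',cv2.resize(c['img'][140:280,90:300,::-1],None,fx=3.8,fy=3.8,interpolation=cv2.INTER_CUBIC))
c=cap('side');cv2.imwrite('pics/d12.png',cv2.resize(c['img'][170:340,250:450,::-1],None,fx=3.5,fy=3.5,interpolation=cv2.INTER_CUBIC))
E
```

```text
time: 13.35
tool_pos: [0.6285, -0.0938, 0.2613]
orientation: [0.524, 3.085, -0.001]
wrist_force: [0.7, 0.7, 0.2]
width: 0.0707
t 13.35 tcp [ 0.6285 -0.0938  0.2613] F [0.7 0.7 0.2] w 0.0707 q [-0.23  0.07  1.66 -0.    1.4  -1.47]
shift [203.4 163.   39. ] spin 1.103 rows>= 8.8 cur yaw 70.7 q6 -1.47
```

View pics/s12.png

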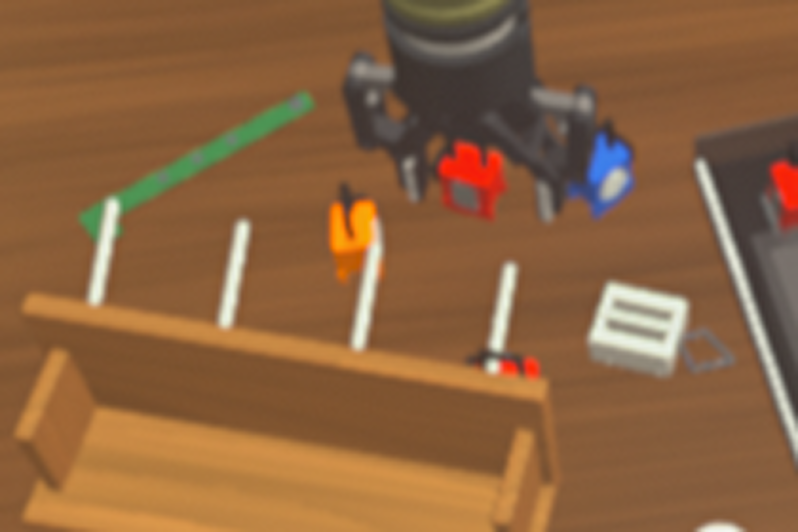

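View pics/d12.png

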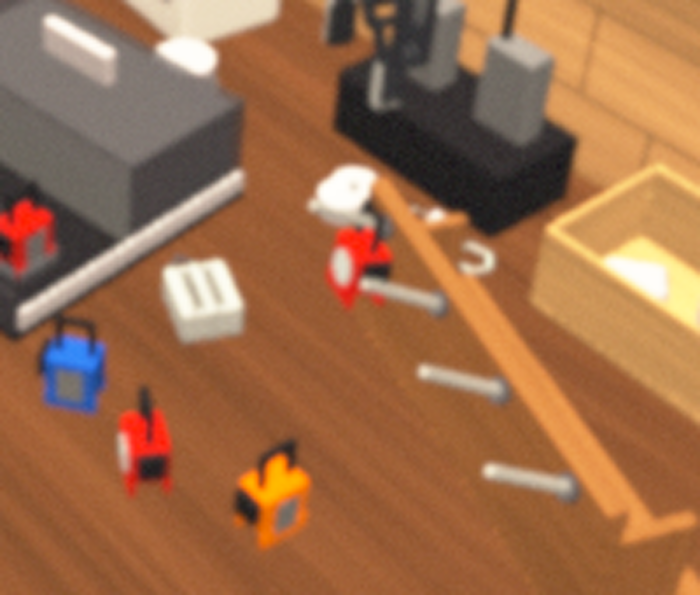

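```bash
python3 -m crank '[[0.65,20,15,0,0.1],[0.65,40,32,5,0.2],[0.65,62,50,10,0.3],[0.65,85,68,15,0.41],[0.65,107,86,20,0.52],[0.65,130,104,25,0.63],[0.65,152,122,30,0.74],[0.65,175,140,35,0.86],[0.65,192,154,39,0.97],[0.65,203,163,39,1.06],[0.65,203,163,39,1.103],[0.65,203,163,39,1.103]]'; python3 -m crank '[[0.65,0,0,35,0],[0.65,0,0,70,0],[0.65,0,0,100,0],[0.65,0,0,105,0],[0.65,0,0,105,0],[0.65,0,0,105,0]]'
python3 - <<'E'
from h import *
st(); c=cap('wrist','w13.png'); go((.4914,.1277,.026),7.5)
cv2.imwrite('pics/w13c.png',cv2.resize(c['img'][160:300,200:360,::-1],None,fx=4,fy=4,interpolation=cv2.INTER_CUBIC))
E
```

```text
time: 14.45
tool_pos: [0.4861, 0.1284, 0.2116]
orientation: [-2.068, -2.361, 0.005]
wrist_force: [0.3, -0.0, 0.3]
width: 0.0703
time: 14.95
tool_pos: [0.4883, 0.1276, 0.1097]
orientation: [-2.071, -2.362, 0.0]
wrist_force: [0.7, -0.0, 1.1]
width: 0.0703
t 14.95 tcp [0.4883 0.1276 0.1097] F [ 0.7 -0.   1.1] w 0.0703 q [ 0.15 -0.09  2.08 -0.    1.15  0.02]
shift [-0.4  1.9 85. ] spin 0.000 rows>= 2.0 cur yaw 7.5 q6 0.02
```

View pics/w13c.png

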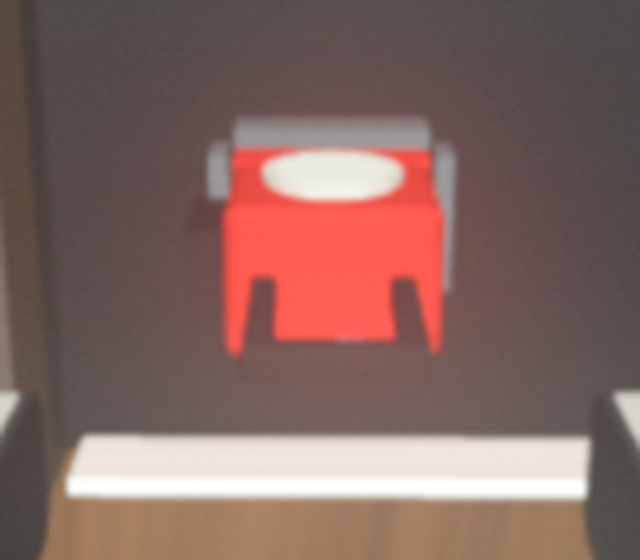

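Run:
```python
from h import *
c=cap('wrist')
L=[onz(c,200+x/4,160+y/4,.056) for x,y in [(224,207),(440,207),(440,352),(228,352)]]
print(np.round(L,4),np.mean(L,0)); st()
go((.4914,.1277,.026),7.5)
```

```text
[[0.4708 0.1386 0.056 ]
 [0.5087 0.1436 0.056 ]
 [0.5132 0.1158 0.056 ]
 [0.4745 0.1107 0.056 ]] [0.49179152 0.1271615  0.056     ]
t 15.05 tcp [0.4896 0.1279 0.1117] F [-0.5  0.  -0.3] w 0.0707 q [ 0.15 -0.09  2.08 -0.    1.15  0.02]
shift [-0.4  1.4 85.7] spin 0.000 rows>= 2.1 cur yaw 7.5 q6 0.02
```

```bash
python3 -m crank '[[0.65,0,1.5,30,0],[0.65,0,1.5,60,0],[0.65,0,1.5,78,0],[0.65,0,1.5,85,0],[0.65,0,1.5,86,0],[0.65,0,1.5,86,0],[0.65,0,1.5,86,0]]';  python3 -m crank '[[-1,0,0,0,0],[-1,0,0,0,0],[-1,0,0,0,0],[-1,0,0,0,0],[-1,0,0,0,0],[-1,0,0,0,0]]'
```

```text
time: 15.63
tool_pos: [0.4912, 0.1283, 0.0255]
orientation: [2.07, 2.36, 0.005]
wrist_force: [-0.3, 0.2, -0.4]
width: 0.0707
time: 16.13
tool_pos: [0.4916, 0.1283, 0.0256]
orientation: [2.069, 2.36, 0.006]
wrist_force: [1.0, 0.2, 6.4]
width: 0.0395
```

```bash
python3 -m crank '[[-1,0,0,-4,0],[-1,0,0,-10,0],[-1,0,0,-18,0],[-1,0,0,-26,0],[-1,0,0,-40,0],[-1,0,0,-60,0],[-1,0,0,-90,0],[-1,0,0,-120,0],[-1,0,0,-150,0],[-1,0,0,-180,0],[-1,0,0,-180,0],[-1,0,0,-180,0]]'
python3 - <<'E'
from h import *
st();c=cap('wrist');cv2.imwrite('pics/w14c.png',cv2.resize(c['img'][120:370,180:380,::-1],None,fx=2.4,fy=2.4,interpolation=cv2.INTER_CUBIC))
p=np.array([-.944*.866,.33*.866,.5]); root=np.array([.666,-.107,.118])-2*np.array([.0297,.085,0]); print(root)
L=root+p*.110; print(L); go((L[0]-.028,L[1]+.009,.2),70.7)
E
```

```text
time: 17.13
tool_pos: [0.4903, 0.1282, 0.2062]
orientation: [2.069, 2.36, 0.006]
wrist_force: [-0.7, 0.5, -1.8]
width: 0.0394
t 17.1333 tcp [0.4903 0.1282 0.2062] F [-0.7  0.5 -1.8] w 0.0394 q [ 0.15 -0.18  1.99  0.    1.33  0.02]
[ 0.6066 -0.277   0.118 ]
[ 0.51667456 -0.2455642   0.173     ]
shift [-361.4  -48.1    3.8] spin -1.103 rows>= 8.8 cur yaw 7.5 q6 0.02
```

View pics/w14c.png

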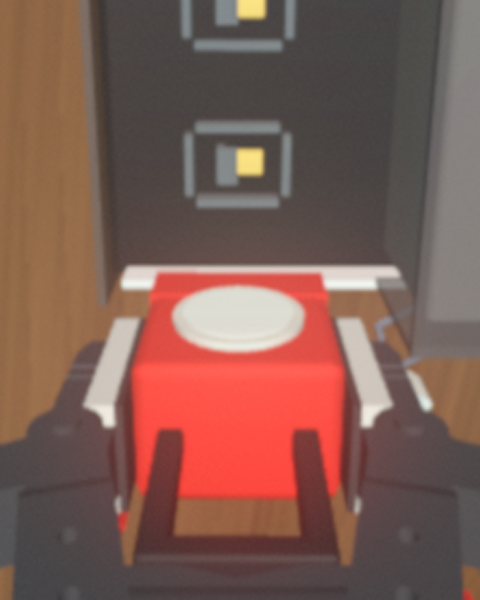

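```bash
python3 -m crank '[[-1,-30,-4,0,-0.1],[-1,-65,-8,0,-0.2],[-1,-100,-13,0,-0.3],[-1,-135,-18,0,-0.4],[-1,-170,-22,0,-0.5],[-1,-205,-27,0,-0.61],[-1,-240,-32,0,-0.72],[-1,-275,-37,0,-0.83],[-1,-310,-41,0,-0.94],[-1,-340,-46,4,-1.04],[-1,-361,-48,4,-1.103],[-1,-361,-48,4,-1.103]]';python3 -m crank '[[-1,0,0,0,0],[-1,0,0,0,0],[-1,0,0,0,0]]'
python3 - <<'E'
from h import *
st()
c=cap('wrist','w15.png');cv2.imwrite('pics/w15c.png',cv2.resize(c['img'][220:370,200:360,::-1],None,fx=4.5,fy=4,interpolation=cv2.INTER_CUBIC))
p=np.array([-.944*.866,.33*.866,.5]); root=np.array([.6066,-.277,.118])
for s_ in (110,80,48):
    L=root+p*s_*1e-3; print(s_,'loop',L.round(4)); go(L-[0,0,.0464],70.7)
E
```

```text
time: 18.18
tool_pos: [0.4872, -0.2389, 0.1963]
orientation: [-0.53, -3.092, -0.001]
wrist_force: [-0.8, 0.1, -1.8]
width: 0.039
time: 18.43
tool_pos: [0.4885, -0.2349, 0.1983]
orientation: [-0.525, -3.096, -0.002]
wrist_force: [0.3, 0.1, -1.3]
width: 0.0397
t 18.4333 tcp [ 0.4885 -0.2349  0.1983] F [ 0.3  0.1 -1.3] w 0.0397 q [-0.55 -0.09  1.92  0.    1.31 -1.78]
110 loop [ 0.5167 -0.2456  0.173 ]
shift [-30.   -0.9  72. ] spin 0.001 rows>= 1.9 cur yaw 70.8 q6 -1.78
80 loop [ 0.5412 -0.2541  0.158 ]
shift [-56.   -0.9  87. ] spin 0.001 rows>= 2.5 cur yaw 70.8 q6 -1.78
48 loop [ 0.5674 -0.2633  0.142 ]
shift [-83.7  -0.9 103. ] spin 0.001 rows>= 3.2 cur yaw 70.8 q6 -1.78
```

View pics/w15.png

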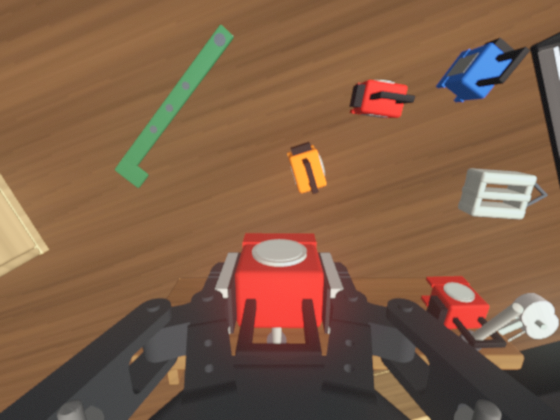

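View pics/w15c.png

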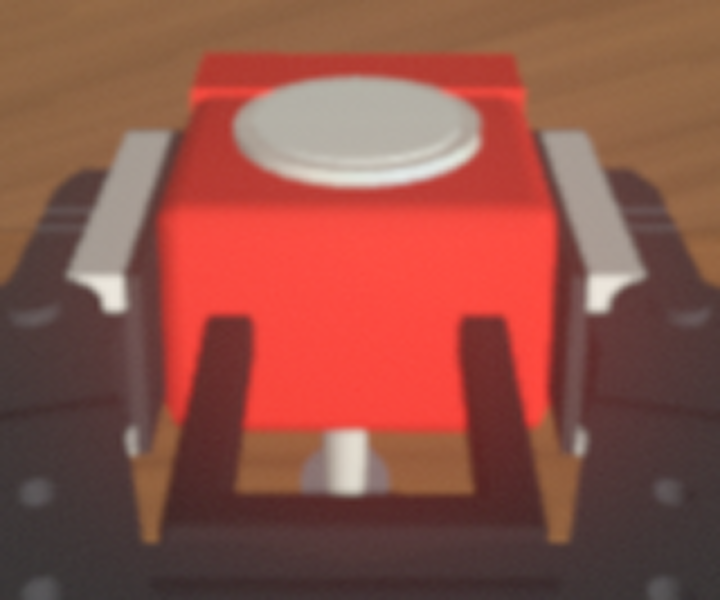

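```bash
python3 -m crank '[[-1,-10,-1,25,0],[-1,-20,-1,50,0],[-1,-30,-1,70,0],[-1,-30,-1,72,0],[-1,-30,-1,72,0],[-1,-30,-1,72,0]]'
python3 - <<'E'
from h import *
st()
c=cap('wrist');cv2.imwrite('pics/w16c.png',cv2.resize(c['img'][220:370,200:360,::-1],None,fx=4.5,fy=4,interpolation=cv2.INTER_CUBIC))
p=np.array([-.944*.866,.33*.866,.5]); root=np.array([.6066,-.277,.118])
for s_ in (80,48):
    L=root+p*s_*1e-3; print(s_,'loop',L.round(4)); go(L-[0,0,.0464],70.7)
E
```

```text
time: 18.98
tool_pos: [0.5172, -0.2466, 0.1282]
orientation: [0.525, 3.097, -0.0]
wrist_force: [0.5, -0.2, -0.9]
width: 0.0394
t 18.9833 tcp [ 0.5172 -0.2466  0.1282] F [ 0.5 -0.2 -0.9] w 0.0394 q [-0.54  0.04  1.92 -0.    1.18 -1.77]
80 loop [ 0.5412 -0.2541  0.158 ]
shift [-24.7   1.   17.4] spin 0.001 rows>= 0.7 cur yaw 70.7 q6 -1.77
48 loop [ 0.5674 -0.2633  0.142 ]
shift [-52.3   1.   33.5] spin 0.001 rows>= 1.5 cur yaw 70.7 q6 -1.77
```

View pics/w16c.png

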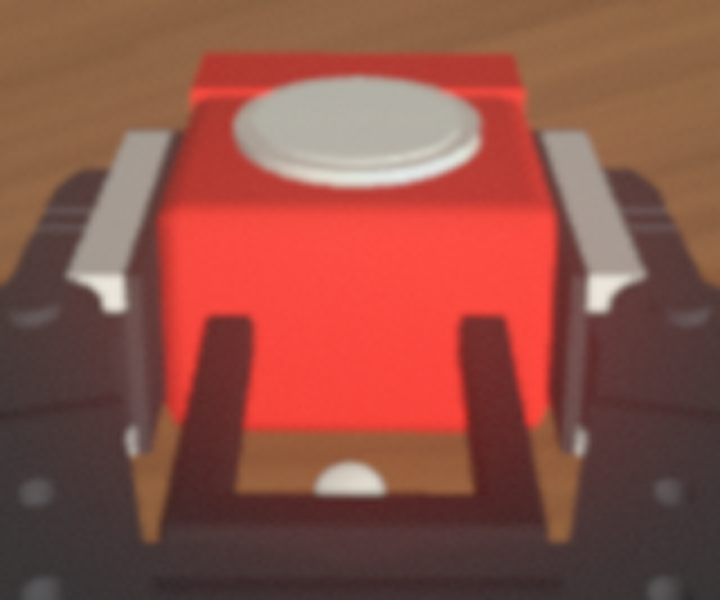

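```bash
python3 -m crank '[[-1,-8,0,5,0],[-1,-17,0,12,0],[-1,-25,0,18,0],[-1,-33,0,22,0],[-1,-42,0,27,0],[-1,-52,0,33,0],[-1,-52,0,33,0],[-1,-52,0,33,0]]'
python3 - <<'E'
from h import *
st()
c=cap('wrist');cv2.imwrite('pics/w17c.png',cv2.resize(c['img'][220:370,200:360,::-1],None,fx=4.5,fy=4,interpolation=cv2.INTER_CUBIC))
E
```

```text
time: 19.7
tool_pos: [0.5664, -0.2643, 0.0938]
orientation: [-0.526, -3.096, -0.0]
wrist_force: [-0.2, 0.1, -2.2]
width: 0.0389
t 19.7 tcp [ 0.5664 -0.2643  0.0938] F [-0.2  0.1 -2.2] w 0.0389 q [-0.52  0.19  1.82 -0.    1.13 -1.76]
```

View pics/w17c.png

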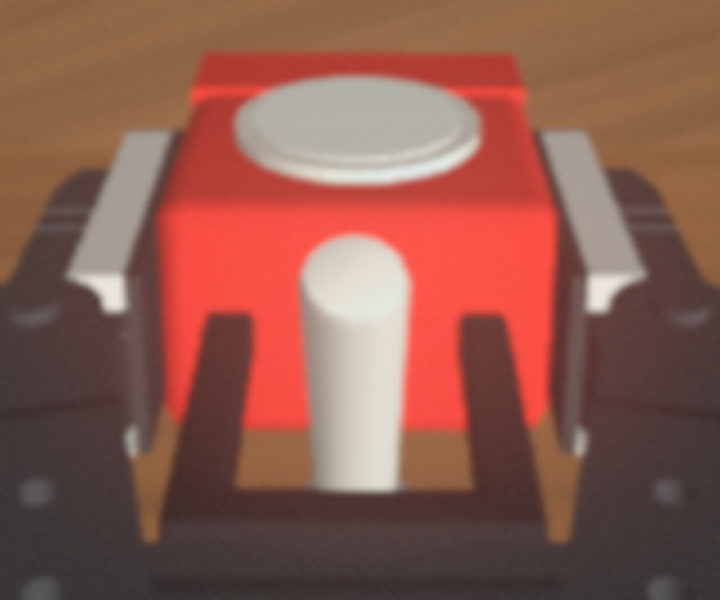

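Threaded: the peg passes between the loop's arms and under the bar. Lower slightly, release.

```bash
python3 -m crank '[[-1,0,0,2,0],[-1,0,0,4,0],[-1,0,0,4,0],[0.5,0,0,4,0],[0.5,0,0,4,0],[0.5,0,0,4,0],[0.5,0,0,4,0],[0.5,0,0,4,0],[0.5,0,0,4,0]]'
python3 - <<'E'
from h import *
st()
c=cap('wrist');cv2.imwrite('pics/w18c.png',cv2.resize(c['img'][200:420,130:430,::-1],None,fx=2.6,fy=2.6,interpolation=cv2.INTER_CUBIC))
E
```

```text
time: 20.5
tool_pos: [0.5662, -0.2643, 0.0906]
orientation: [0.527, 3.097, -0.0]
wrist_force: [-0.5, -0.3, -0.6]
width: 0.0643
t 20.5 tcp [ 0.5662 -0.2643  0.0906] F [-0.5 -0.3 -0.6] w 0.0643 q [-0.52  0.19  1.82  0.    1.13 -1.76]
```

View pics/w18c.png

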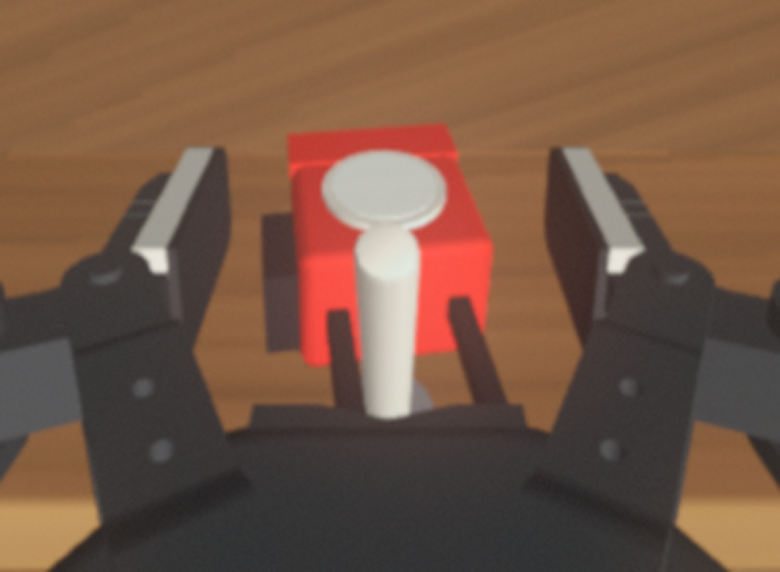

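```bash
python3 -m crank '[[0.5,0,0,-30,0],[0.65,0,0,-65,0],[0.65,0,0,-105,0],[0.65,0,0,-135,0],[0.65,0,0,-145,0],[0.65,0,0,-145,0]]'
python3 - <<'E'
from h import *
st(); go((.50,-.13,.23),70.7)
E
```

```text
time: 21.05
tool_pos: [0.5678, -0.2652, 0.2402]
orientation: [0.525, 3.09, -0.004]
wrist_force: [0.7, 0.1, 0.8]
width: 0.0705
t 21.05 tcp [ 0.5678 -0.2652  0.2402] F [0.7 0.1 0.8] w 0.0705 q [-0.52  0.06  1.7  -0.    1.37 -1.76]
shift [108.8 105.2   9.1] spin 0.000 rows>= 3.6 cur yaw 70.7 q6 -1.76
```

```bash
python3 -m crank '[[0.65,25,24,5,0],[0.65,53,51,9,0],[0.65,80,78,9,0],[0.65,108,105,9,0],[0.65,108,105,9,0],[0.65,108,105,9,0],[0.65,108,105,9,0]]'
python3 - <<'E'
from h import *
st();c=cap('wrist','w19.png')
c=cap('scene');cv2.imwrite('pics/s19.png',cv2.resize(c['img'][140:280,90:300,::-1],None,fx=3.8,fy=3.8,interpolation=cv2.INTER_CUBIC))
E
```

```text
time: 21.63
tool_pos: [0.4982, -0.1292, 0.2246]
orientation: [-0.525, -3.095, -0.0]
wrist_force: [-0.2, -1.0, -0.9]
width: 0.0706
t 21.6333 tcp [ 0.4982 -0.1292  0.2246] F [-0.2 -1.  -0.9] w 0.0706 q [-0.36 -0.17  1.95 -0.    1.36 -1.59]
```

View pics/w19.png

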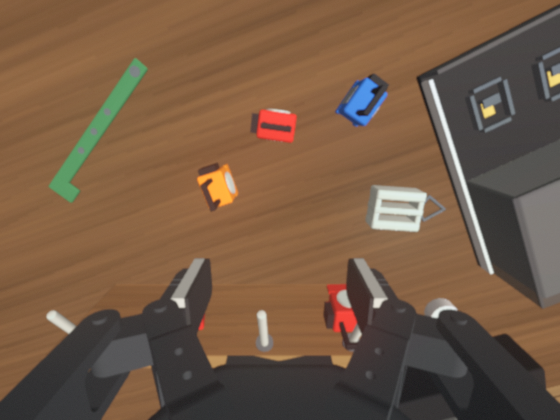

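View pics/s19.png

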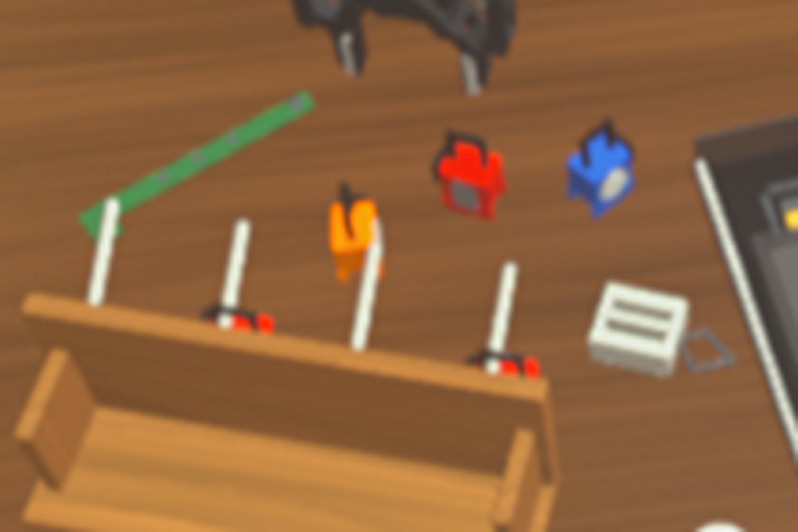

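Run:
```python
from h import *
c=cap('wrist'); g=c['img'].astype(int)
cv2.imwrite('pics/w19c.png',cv2.resize(c['img'][85:165,230:330,::-1],None,fx=7,fy=7,interpolation=cv2.INTER_CUBIC))
```

View pics/w19c.png

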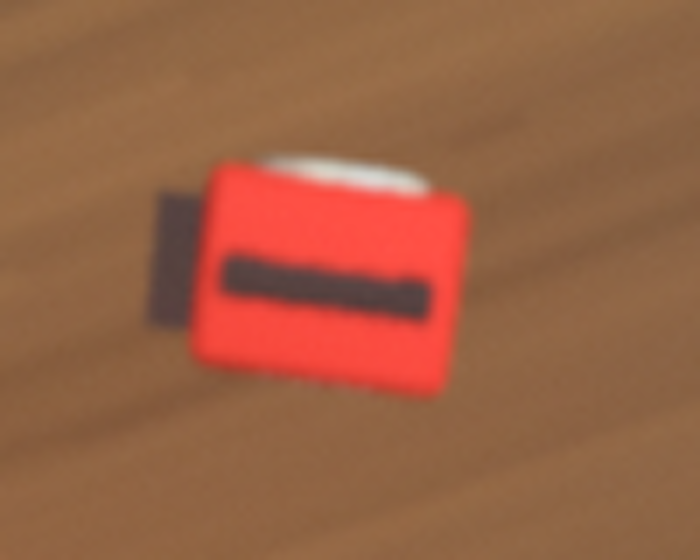

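Run:
```python
from h import *
c=cap('wrist'); 
Q=np.array([onz(c,230+x/7,85+y/7,.046)[:2] for x,y in [(212,162),(472,198),(446,397),(190,362)]])
print(Q.round(4),Q.mean(0))
d=(Q[1]-Q[0])+(Q[2]-Q[3]); yaw=np.degrees(np.arctan2(d[1],d[0])); 
e=(Q[0]-Q[3])+(Q[1]-Q[2]); print('yaw x',yaw,'y-axis',np.degrees(np.arctan2(e[1],e[0])), np.linalg.norm(Q[1]-Q[0]),np.linalg.norm(Q[0]-Q[3]))
st(); yw=(yaw+np.degrees(np.arctan2(e[1],e[0]))-90)/2; print(yw)
m=Q.mean(0); go((m[0],m[1],.10),yw); go((m[0],m[1],.018),yw)
```

```text
[[ 0.4101 -0.1203]
 [ 0.4278 -0.0855]
 [ 0.454  -0.0984]
 [ 0.4361 -0.1336]] [ 0.43198521 -0.10946955]
yaw x 63.07976823313587 y-axis 153.38265389832165 0.03903423610815516 0.029127344158843414
t 21.8333 tcp [ 0.4991 -0.1303  0.2258] F [ 0.  -0.2 -1. ] w 0.0703 q [-0.36 -0.17  1.95 -0.    1.36 -1.59]
63.23121106572876
shift [ 70.1  -2.6 125.9] spin 0.129 rows>= 3.5 cur yaw 70.6 q6 -1.59
shift [ 70.   -2.6 207.9] spin 0.129 rows>= 5.3 cur yaw 70.6 q6 -1.59
```

```bash
python3 -m crank '[[0.6,25,-2,20,0.06],[0.6,55,-4,50,0.129],[0.6,70,-4.5,85,0.129],[0.6,70,-4.5,110,0.129],[0.6,70,-4.5,120,0.129],[0.6,70,-4.5,120,0.129],[0.6,70,-4.5,120,0.129]]'
python3 - <<'E'
from h import *
st();c=cap('wrist','w20.png')
go((.4311,-.1114,.018),63.2)
E
```

```text
time: 22.42
tool_pos: [0.4322, -0.1112, 0.1071]
orientation: [0.726, 3.056, -0.0]
wrist_force: [0.1, 0.4, 0.3]
width: 0.0685
t 22.4167 tcp [ 0.4322 -0.1112  0.1071] F [0.1 0.4 0.3] w 0.0685 q [-0.37 -0.23  2.21  0.    1.16 -1.48]
shift [ 2.  -0.8 90.2] spin 0.001 rows>= 2.2 cur yaw 63.3 q6 -1.48
```

View pics/w20.png

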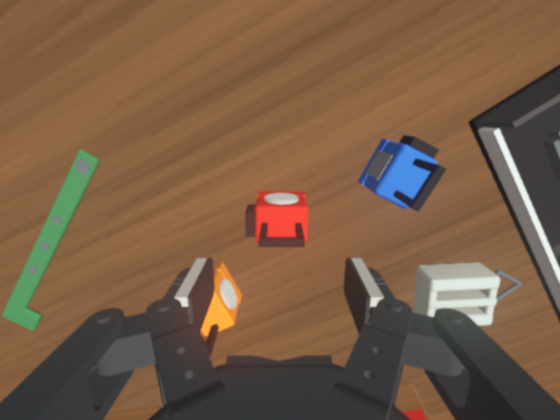

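Run:
```python
from h import *
c=cap('wrist');s=manip.read_state();Rm=R.from_rotvec(s['orientation']).as_matrix()
for n,p,z in [('or top-right',(240,297),.046),('or top upper',(222,265),.046),('or lens',(230,293),.03),('or bot',(206,334),.046),('blue left',(362,182),.046),('blue low',(405,208),.046),('belay left',(417,268),.03),('belay low',(430,325),.03),('D TL',(257,205),.046),('D TR',(307,205),.046),('D BR',(307,243),.046),('D BL',(258,243),.046)]:
    print(n,((onz(c,*p,z)-s['tool_pos'])@Rm*1000).round(1))
```

```text
or top-right [-60.5 -32.5  62.9]
or top upper [-31.5 -45.3  62.8]
or lens [-67.3 -43.5  78.9]
or bot [-96.9 -62.8  63.1]
blue left [34.4 58.1 62.6]
blue low [15.  91.2 62.7]
belay left [-43.  115.5  78.9]
belay low [-100.8  135.6   79.1]
D TL [ 17.4 -16.9  62.6]
D TR [17.4 19.6 62.6]
D BR [-12.8  20.4  62.8]
D BL [-12.8 -16.8  62.7]
```

```bash
python3 -m crank '[[0.6,2,0,30,0],[0.6,2,0,60,0],[0.6,2,0,80,0],[0.6,2,0,88,0],[0.6,2,0,90,0],[0.6,2,0,90,0],[0.6,2,0,90,0]]';  python3 -m crank '[[-1,0,0,0,0],[-1,0,0,0,0],[-1,0,0,0,0],[-1,0,0,0,0],[-1,0,0,0,0],[-1,0,0,0,0]]'
```

```text
time: 23.1
tool_pos: [0.4313, -0.1104, 0.0183]
orientation: [0.724, 3.053, -0.001]
wrist_force: [0.4, 0.9, 0.3]
width: 0.0681
time: 23.6
tool_pos: [0.4317, -0.11, 0.0188]
orientation: [0.724, 3.052, 0.001]
wrist_force: [0.3, 3.2, 6.8]
width: 0.0392
```

```bash
python3 -m crank '[[-1,0,0,-8,0],[-1,0,0,-25,0],[-1,0,0,-55,0],[-1,0,0,-90,0],[-1,0,0,-130,0],[-1,0,0,-165,0],[-1,0,0,-182,0],[-1,0,0,-182,0],[-1,0,0,-182,0]]'
python3 - <<'E'
from h import *
st();cap('wrist','w21.png'); go((.459,-.3216,.2),70.7)
E
```

```text
time: 24.35
tool_pos: [0.4297, -0.1098, 0.1994]
orientation: [0.725, 3.054, -0.001]
wrist_force: [0.5, -0.1, -1.4]
width: 0.0388
t 24.35 tcp [ 0.4297 -0.1098  0.1994] F [ 0.5 -0.1 -1.4] w 0.0388 q [-0.37 -0.34  2.13 -0.    1.35 -1.48]
shift [-122.3 -176.    -2.7] spin -0.129 rows>= 5.1 cur yaw 63.3 q6 -1.48
```

View pics/w21.png

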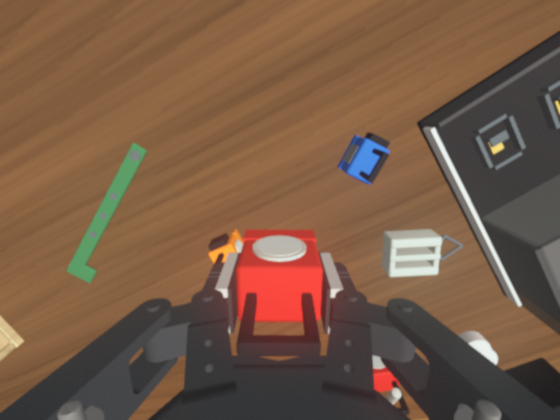

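```bash
python3 -m crank '[[-1,-20,-28,-2,-0.03],[-1,-42,-60,-2,-0.06],[-1,-64,-92,-2,-0.09],[-1,-86,-123,-2,-0.12],[-1,-105,-152,-2,-0.129],[-1,-122,-176,-2,-0.129],[-1,-122,-176,-2,-0.129],[-1,-122,-176,-2,-0.129],[-1,-122,-176,-2,-0.129]]'
python3 - <<'E'
from h import *
st()
c=cap('wrist','w22.png');cv2.imwrite('pics/w22c.png',cv2.resize(c['img'][220:370,200:360,::-1],None,fx=4.5,fy=4,interpolation=cv2.INTER_CUBIC))
p=np.array([-.944*.866,.33*.866,.5]); root=np.array([.5769,-.362,.118])
for s_ in (110,80,48):
    L=root+p*s_*1e-3; print(s_,'loop',L.round(4)); go(L-[0,0,.0432],70.7)
E
```

```text
time: 25.15
tool_pos: [0.4583, -0.3205, 0.1976]
orientation: [-0.526, -3.093, -0.004]
wrist_force: [0.9, -0.0, -1.7]
width: 0.0389
t 25.15 tcp [ 0.4583 -0.3205  0.1976] F [ 0.9 -0.  -1.7] w 0.0389 q [-0.71 -0.05  1.89  0.    1.31 -1.94]
110 loop [ 0.487  -0.3306  0.173 ]
shift [-30.5  -0.5  68.4] spin 0.001 rows>= 1.8 cur yaw 70.7 q6 -1.94
80 loop [ 0.5115 -0.3391  0.158 ]
shift [-56.5  -0.5  83.3] spin 0.001 rows>= 2.4 cur yaw 70.7 q6 -1.94
48 loop [ 0.5377 -0.3483  0.142 ]
shift [-84.3  -0.5  99.2] spin 0.001 rows>= 3.1 cur yaw 70.7 q6 -1.94
```

View pics/w22.png

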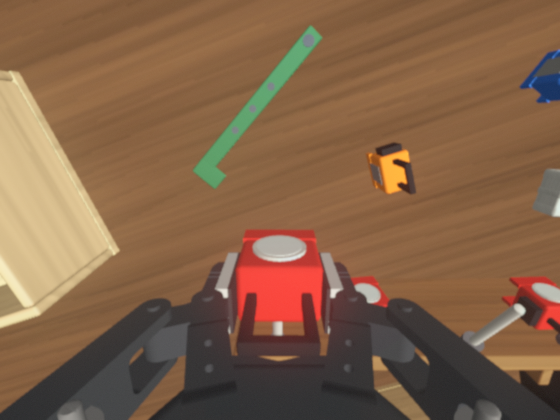

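View pics/w22c.png

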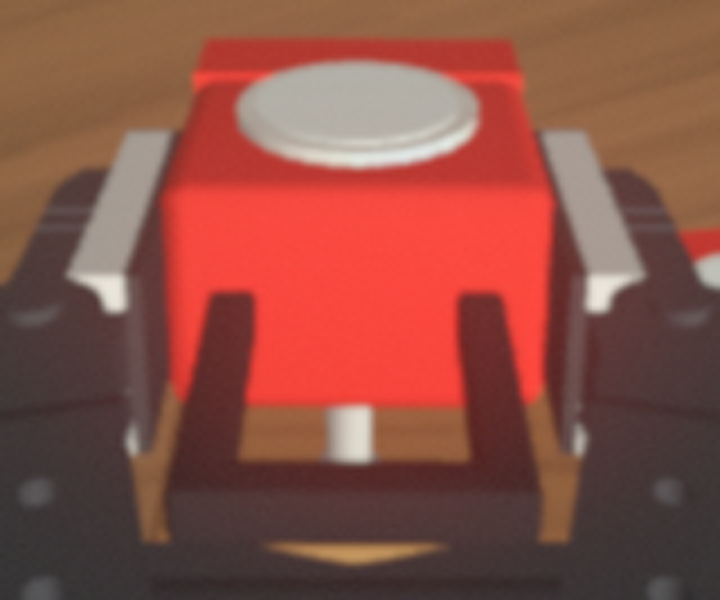

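```bash
python3 -m crank '[[-1,-10,-0.5,25,0],[-1,-20,-0.5,50,0],[-1,-30,-0.5,66,0],[-1,-30,-0.5,68,0],[-1,-30,-0.5,68,0],[-1,-30,-0.5,68,0]]'
python3 - <<'E'
from h import *
st()
p=np.array([-.944*.866,.33*.866,.5]); root=np.array([.5769,-.362,.118])
L=root+p*.048; go(L-[0,0,.0432],70.7)
E
python3 -m crank '[[-1,-8,0,5,0],[-1,-17,0,12,0],[-1,-25,0,18,0]]'
python3 - <<'E'
from h import *
st()
c=cap('wrist');cv2.imwrite('pics/w23c.png',cv2.resize(c['img'][220:370,200:360,::-1],None,fx=4.5,fy=4,interpolation=cv2.INTER_CUBIC))
p=np.array([-.944*.866,.33*.866,.5]); root=np.array([.5769,-.362,.118])
L=root+p*.048; go(L-[0,0,.0432],70.7)
E
```

```text
time: 25.7
tool_pos: [0.4876, -0.3313, 0.1329]
orientation: [0.525, 3.097, -0.0]
wrist_force: [0.1, 0.0, -0.9]
width: 0.0391
t 25.7 tcp [ 0.4876 -0.3313  0.1329] F [ 0.1  0.  -0.9] w 0.0391 q [-0.69  0.07  1.88 -0.    1.19 -1.92]
shift [-52.8   0.5  34.1] spin 0.001 rows>= 1.5 cur yaw 70.8 q6 -1.92
time: 25.95
tool_pos: [0.5118, -0.3408, 0.1156]
orientation: [0.526, 3.095, -0.002]
wrist_force: [-0.3, 0.2, -1.5]
width: 0.0394
t 25.95 tcp [ 0.5118 -0.3408  0.1156] F [-0.3  0.2 -1.5] w 0.0394 q [-0.67  0.14  1.83 -0.    1.16 -1.91]
shift [-26.    1.3  15.5] spin 0.000 rows>= 0.7 cur yaw 70.7 q6 -1.91
```

View pics/w23c.png

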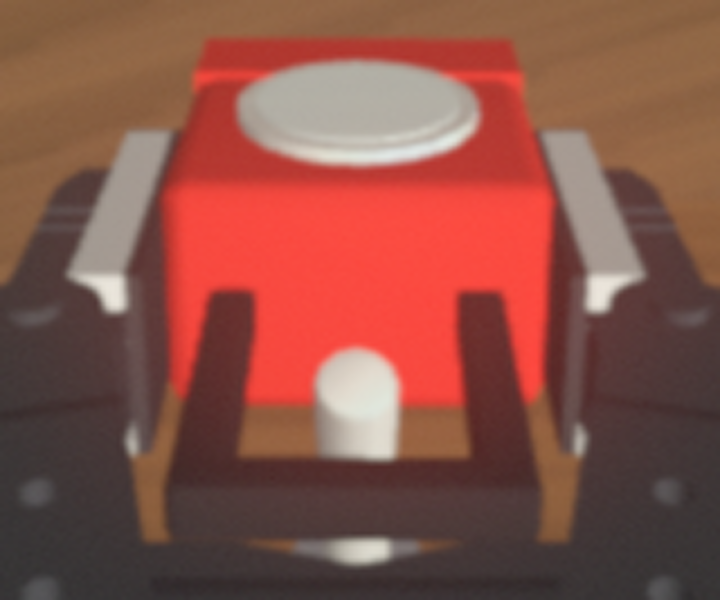

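Peg tip is through the loop, centred. Continue in, lower and release.

```bash
python3 -m crank '[[-1,-9,0,5,0],[-1,-18,0,10,0],[-1,-26,0,15,0],[-1,-26,0,15,0],[-1,-26,0,15,0],[-1,-26,0,17,0],[-1,-26,0,19,0],[-1,-26,0,19,0]]'; python3 -m crank '[[0.5,0,0,0,0],[0.5,0,0,0,0],[0.5,0,0,0,0],[0.5,0,0,0,0],[0.5,0,0,0,0],[0.5,0,0,0,0]]';python3 - <<'E'
from h import *
st()
c=cap('wrist');cv2.imwrite('pics/w24c.png',cv2.resize(c['img'][200:420,130:430,::-1],None,fx=2.6,fy=2.6,interpolation=cv2.INTER_CUBIC))
E
```

```text
time: 26.67
tool_pos: [0.5353, -0.3487, 0.095]
orientation: [-0.527, -3.097, -0.0]
wrist_force: [-0.3, 0.2, -2.3]
width: 0.0387
time: 27.17
tool_pos: [0.5358, -0.349, 0.0956]
orientation: [0.527, 3.097, -0.0]
wrist_force: [0.4, -0.2, 0.2]
width: 0.0644
t 27.1667 tcp [ 0.5358 -0.349   0.0956] F [ 0.4 -0.2  0.2] w 0.0644 q [-0.66  0.22  1.78 -0.    1.14 -1.9 ]
```

View pics/w24c.png

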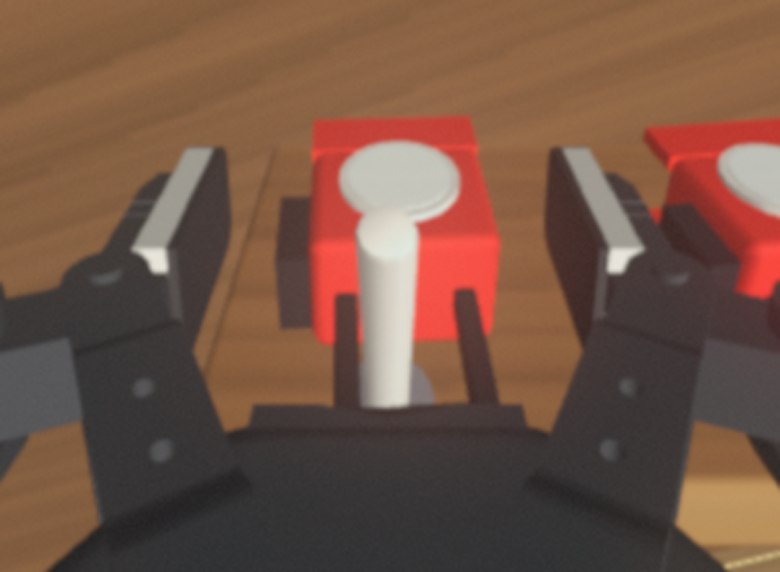

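```bash
python3 -m crank '[[0.5,0,0,-20,0],[0.5,0,0,-50,0],[0.5,0,0,-90,0],[0.5,0,0,-130,0],[0.5,0,0,-165,0],[0.5,0,0,-170,0],[0.5,0,0,-170,0]]'
python3 - <<'E'
from h import *
st()
c=cap('scene');cv2.imwrite('pics/s25.png',cv2.resize(c['img'][140:280,90:300,::-1],None,fx=3.8,fy=3.8,interpolation=cv2.INTER_CUBIC))
c=cap('side');cv2.imwrite('pics/d25.png',cv2.resize(c['img'][170:340,250:450,::-1],None,fx=3.5,fy=3.5,interpolation=cv2.INTER_CUBIC))
go((.54,-.05,.25),40);go((.6156,.2196,.20),7.5)
E
```

```text
time: 27.8
tool_pos: [0.5372, -0.3501, 0.2704]
orientation: [0.525, 3.09, -0.006]
wrist_force: [0.3, 0.3, -1.0]
width: 0.0641
t 27.8 tcp [ 0.5372 -0.3501  0.2704] F [ 0.3  0.3 -1. ] w 0.0641 q [-0.66  0.08  1.63 -0.    1.42 -1.9 ]
shift [ 94.4 283.4  14.7] spin 0.536 rows>= 7.2 cur yaw 70.7 q6 -1.9
shift [112.  562.8  64.8] spin 1.103 rows>= 13.8 cur yaw 70.7 q6 -1.9
```

View pics/s25.png

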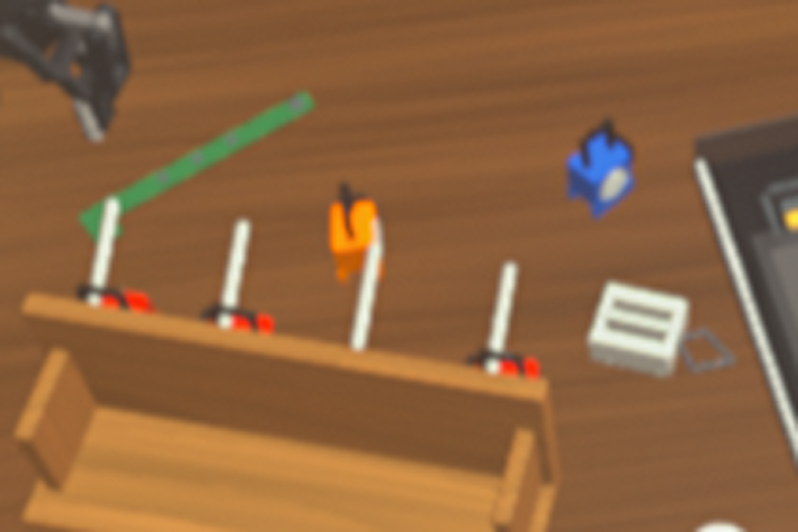

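View pics/d25.png

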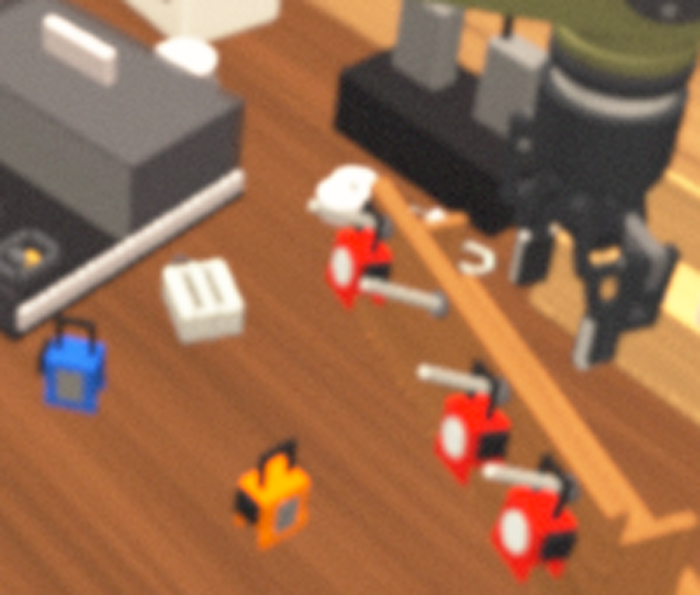

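```bash
python3 -m crank '[[0.5,5,40,5,0.07],[0.5,15,80,10,0.15],[0.5,28,120,15,0.23],[0.5,42,160,20,0.31],[0.5,56,200,25,0.39],[0.5,70,240,30,0.47],[0.5,84,280,30,0.55],[0.5,93,320,30,0.65],[0.5,98,360,30,0.75],[0.5,103,400,30,0.85],[0.5,106,440,30,0.95],[0.5,108,475,30,1.04]]'; python3 -c "
from h import *
go((.6156,.2196,.21),7.5)"
```

```text
time: 28.9
tool_pos: [0.5893, 0.1376, 0.232]
orientation: [-1.998, -2.42, 0.005]
wrist_force: [-0.1, 0.2, -0.3]
width: 0.0635
shift [75.5 41.5 21.8] spin 0.059 rows>= 2.1 cur yaw 10.9 q6 -0.05
```

```bash
python3 -m crank '[[0.5,30,15,5,0.03],[0.5,55,30,10,0.059],[0.5,73,38,15,0.059],[0.5,73,38,15,0.059],[0.5,73,38,15,0.059],[0.5,73,38,15,0.059]]'; python3 -c "
from h import *
c=cap('wrist','w26.png');st()
go((.6156,.2196,.112),7.5)"
```

```text
time: 29.4
tool_pos: [0.6129, 0.2133, 0.2181]
orientation: [-2.065, -2.365, 0.005]
wrist_force: [1.1, -0.6, -0.4]
width: 0.0642
t 29.45 tcp [0.6133 0.213  0.2189] F [ 1.1 -0.1  0.1] w 0.064 q [ 0.25  0.13  1.66 -0.    1.35  0.12]
shift [  6.3   3.4 106.9] spin 0.003 rows>= 2.6 cur yaw 7.7 q6 0.12
```

View pics/w26.png

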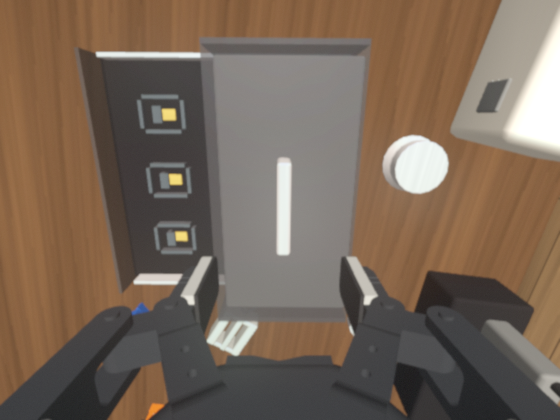

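```bash
python3 -m crank '[[0.5,6,3,30,0],[0.5,6,3,65,0],[0.5,6,3,90,0],[0.5,6,3,103,0],[0.5,6,3,105,0],[0.5,6,3,105,0],[-1,6,3,105,0],[-1,6,3,105,0],[-1,6,3,105,0],[-1,6,3,105,0],[-1,6,3,105,0],[-1,6,3,105,0]]'; python3 -m crank '[[-1,0,0,0,0],[-1,0,0,0,0]]'; python3 -m crank '[[-1,0,-12,0,0],[-1,0,-24,0,0],[-1,0,-37,0,0],[-1,0,-50,0,0],[-1,0,-63,0,0],[-1,0,-76,0,0],[-1,0,-89,0,0],[-1,0,-102,0,0],[-1,0,-110,0,0],[-1,0,-114,0,0],[-1,0,-117,0,0],[-1,0,-117,0,0]]'; python3 -m crank '[[-1,0,0,0,0],[-1,0,0,0,0]]'
```

```text
time: 30.45
tool_pos: [0.6156, 0.2204, 0.1171]
orientation: [-2.066, -2.365, 0.002]
wrist_force: [-7.0, -1.1, 7.4]
width: 0.0104
time: 30.62
tool_pos: [0.6155, 0.2204, 0.1171]
orientation: [-2.066, -2.365, 0.002]
wrist_force: [-5.6, -1.4, 6.2]
width: 0.0104
time: 31.62
tool_pos: [0.5007, 0.2057, 0.1171]
orientation: [-2.067, -2.366, -0.005]
wrist_force: [-2.3, 3.7, 8.5]
width: 0.0107
time: 31.78
tool_pos: [0.5009, 0.2057, 0.1171]
orientation: [-2.067, -2.365, -0.004]
wrist_force: [-2.1, 4.7, 9.1]
width: 0.0106
```

```bash
python3 -m crank '[[-1,0,-3,0,0],[-1,0,-6,0,0],[-1,0,-6,0,0]]'; python3 -m crank '[[-1,0,-3,0,0],[-1,0,-6,0,0],[-1,0,-6,0,0]]'
```

```text
time: 32.03
tool_pos: [0.4953, 0.205, 0.1171]
orientation: [2.067, 2.366, 0.006]
wrist_force: [-0.9, 4.9, 7.6]
width: 0.0107
time: 32.28
tool_pos: [0.4894, 0.2042, 0.1171]
orientation: [2.067, 2.366, 0.006]
wrist_force: [-0.4, 5.9, 6.4]
width: 0.0107
```

```bash
python3 -m crank '[[-1,0,-2,0,0],[-1,0,-3,0,0],[-1,0,-3,0,0]]'; python3 -m crank '[[-1,0,-2,0,0],[-1,0,-3,0,0],[-1,0,-3,0,0]]'
```

```text
time: 32.53
tool_pos: [0.4867, 0.2038, 0.1171]
orientation: [2.067, 2.365, 0.006]
wrist_force: [-0.0, 5.7, 5.8]
width: 0.0104
time: 32.78
tool_pos: [0.4865, 0.2039, 0.1171]
orientation: [2.064, 2.362, 0.017]
wrist_force: [12.8, 8.5, -2.4]
width: 0.0105
```

```bash
python3 -m crank '[[-1,0,2.5,0,0],[-1,0,2.5,0,0],[0.3,0,2.5,0,0],[0.3,0,2.5,0,0],[0.3,0,2.5,0,0],[0.3,0,2.5,0,0],[0.3,0,2.5,-25,0],[0.3,0,2.5,-60,0],[0.3,0,2.5,-100,0],[0.3,0,2.5,-140,0],[0.3,0,2.5,-165,0],[0.3,0,2.5,-165,0]]'
python3 - <<'E'
from h import *
st(); c=cap('wrist','w27.png'); g=c['img'].astype(int)
cap('scene','s27.png');cap('side','d27.png')
E
```

```text
time: 33.78
tool_pos: [0.4875, 0.2031, 0.2881]
orientation: [2.062, 2.361, 0.016]
wrist_force: [1.2, -0.1, 1.1]
width: 0.0556
t 33.7833 tcp [0.4875 0.2031 0.2881] F [ 1.2 -0.1  1.1] w 0.0556 q [ 0.29 -0.19  1.86 -0.    1.46  0.16]
```

View pics/w27.png

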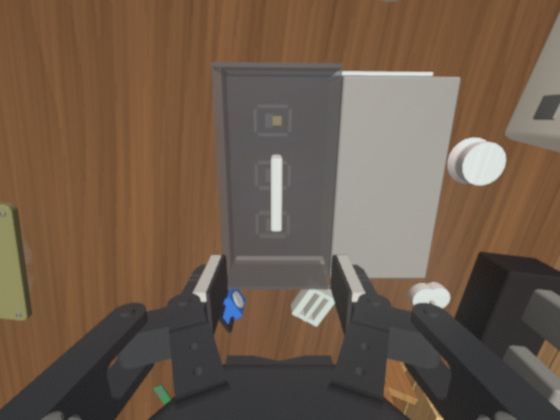

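View pics/s27.png

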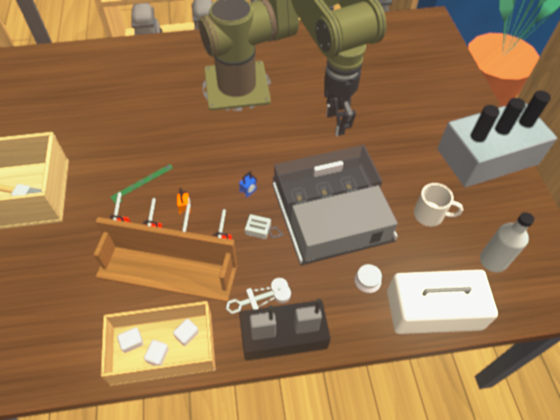

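View pics/d27.png

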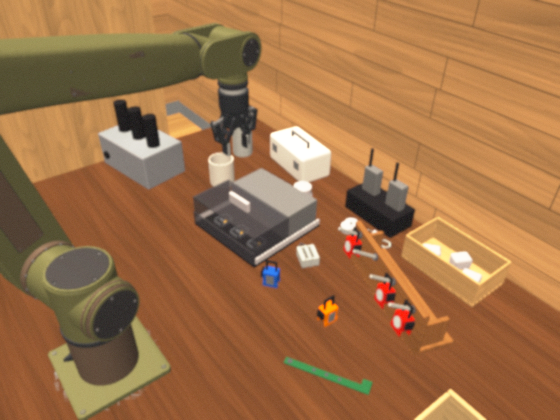

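```bash
python3 -m crank '[[0.3,0,0,0,0],[0.3,0,0,0,0],[0.3,0,0,0,0],[0.3,0,0,0,0]]'
python3 - <<'E'
from h import *
c=cap('wrist'); g=c['img'].astype(int)
m=(g.min(2)>150).astype(np.uint8); m[:140]=0;m[245:]=0;m[:,:255]=0;m[:,:]*=1;m[:,295:]=0
r=cv2.minAreaRect(max(cv2.findContours(m,0,2)[0],key=cv2.contourArea)); print(r,onz(c,*r[0],.136).round(4),'want x~.4865')
a=cap('scene')['img'];b=cap('side')['img']
cv2.imwrite('pics/d28.png',cv2.resize(b[220:345,320:450,::-1],None,fx=5,fy=4.5,interpolation=cv2.INTER_CUBIC))
old=cv2.imread('pics/s25.png')
E
```

```text
time: 34.27
tool_pos: [0.4844, 0.2024, 0.279]
orientation: [-2.066, -2.365, 0.003]
wrist_force: [-0.0, 0.2, -0.9]
width: 0.0556
((281.5, 194.0), (78.0, 11.0), 90.0) [0.4854 0.2057 0.136 ] want x~.4865
```

View pics/d28.png

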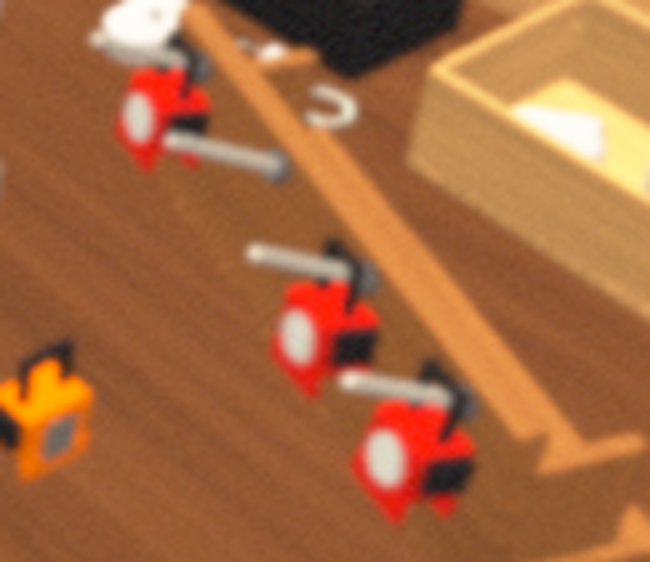

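Run:
```python
from h import *
a=cap('scene');b=cap('side')
cv2.imwrite('pics/s28.png',cv2.resize(a['img'][185:250,100:245,::-1],None,fx=5.5,fy=5.5,interpolation=cv2.INTER_CUBIC))
p=np.array([-.944*.866,.33*.866,.5]);y=np.array([.33,.944,0])
up=np.array([0,0,1.])
for i in (0,2,3):
    root=np.array([.666,-.107,.118])-i*np.array([.0297,.085,0]); n=np.array([-.944,.33,0])
    # upright lamp, touching the board: loop point 15mm out
    for d in (6,15,22):
        l=root+n*d*1e-3+up*(d*np.tan(np.pi/6)-4.7)*1e-3
        T=l+up*.016; B=l-up*.062+n*.015
        print(i,d,'looptop scene',proj(a,T).round(1),'crop',((proj(a,T)-[100,185])*5.5).round(), 'side',((proj(b,T)-[320,220])*[5,4.5]).round(),'frontbottom side',((proj(b,B)-[320,220])*[5,4.5]).round())
```

```text
0 6 looptop scene [218.6 235.5] crop [653. 278.] side [199.  48.] frontbottom side [157. 154.]
0 15 looptop scene [219.4 231.2] crop [657. 254.] side [184.  44.] frontbottom side [143. 150.]
0 22 looptop scene [219.9 227.9] crop [660. 236.] side [173.  41.] frontbottom side [132. 147.]
2 6 looptop scene [147.6 223.5] crop [262. 212.] side [364. 258.] frontbottom side [312. 367.]
2 15 looptop scene [148.4 219.3] crop [266. 189.] side [349. 255.] frontbottom side [297. 365.]
2 22 looptop scene [149.  216.1] crop [269. 171.] side [337. 252.] frontbottom side [285. 362.]
3 6 looptop scene [113.  217.6] crop [ 72. 180.] side [462. 382.] frontbottom side [403. 493.]
3 15 looptop scene [113.8 213.5] crop [ 76. 157.] side [447. 379.] frontbottom side [388. 491.]
3 22 looptop scene [114.4 210.3] crop [ 79. 139.] side [434. 377.] frontbottom side [375. 489.]
```

View pics/s28.png

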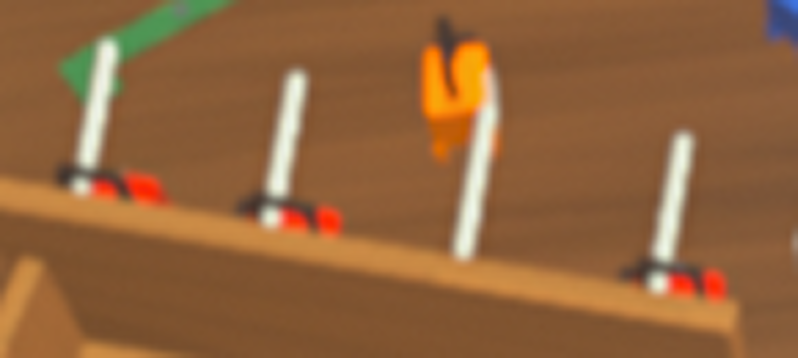

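```bash
python3 -c "
from h import *
go((.63,-.22,.30),70.7)"
```

```text
shift [-438.2   87.   -19.8] spin -1.099 rows>= 10.7 cur yaw 7.7 q6 0.16
```

```bash
python3 -m crank '[[0.3,-36,7,-20,-0.1],[0.3,-74,14,-20,-0.2],[0.3,-112,22,-20,-0.3],[0.3,-150,29,-20,-0.4],[0.3,-188,37,-20,-0.5],[0.3,-226,44,-20,-0.6],[0.3,-264,52,-20,-0.7],[0.3,-302,59,-20,-0.8],[0.3,-340,67,-20,-0.9],[0.3,-378,74,-20,-1.0],[0.3,-416,82,-20,-1.1],[0.3,-438,87,-20,-1.1]]';python3 -m crank '[[0.3,0,0,0,0],[0.3,0,0,0,0],[0.3,0,0,0,0],[0.3,0,0,0,0]]'
python3 - <<'E'
from h import *
c=cap('wrist','w29.png')
cv2.imwrite('pics/w29c.png',cv2.resize(c['img'][120:270,80:480,::-1],None,fx=2,fy=2,interpolation=cv2.INTER_CUBIC))
E
```

```text
time: 35.52
tool_pos: [0.6304, -0.2235, 0.2999]
orientation: [-0.524, -3.098, 0.002]
wrist_force: [0.5, 1.3, 0.0]
width: 0.0554
time: 35.85
tool_pos: [0.6299, -0.2185, 0.3005]
orientation: [0.523, 3.098, 0.0]
wrist_force: [0.5, 0.6, 0.2]
width: 0.0556
```

View pics/w29.png

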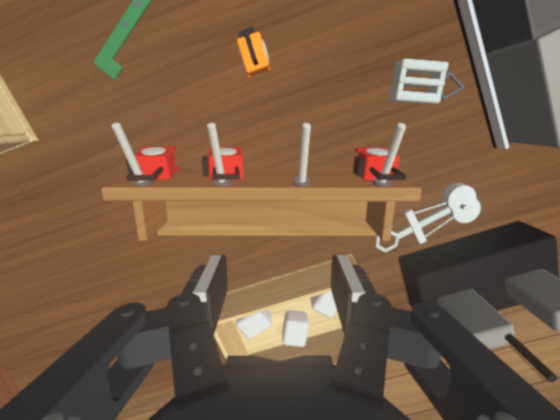

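Run:
```python
from h import *
c=cap('wrist')
cv2.imwrite('pics/w29c.png',cv2.resize(c['img'][115:205,95:255,::-1],None,fx=5,fy=5,interpolation=cv2.INTER_CUBIC))
cv2.imwrite('pics/w29d.png',cv2.resize(c['img'][115:205,285:445,::-1],None,fx=5,fy=5,interpolation=cv2.INTER_CUBIC))
n=np.array([-.944,.33,0]);y=np.array([.33,.944,0]);up=np.array([0,0,1.])
for i in (0,2,3):
    root=np.array([.666,-.107,.118])-i*np.array([.0297,.085,0])
    print(i,'tip',proj(c,root+(n*.866+up*.5)*.076).round(1),'root',proj(c,root).round(1))
    for d in (6,15,22):
        T=root+n*d*1e-3+up*(d*np.tan(np.pi/6)-4.7+16)*1e-3
        o=np.array([95,115]) if i else np.array([285,115])
        print('   d',d,((proj(c,T)-o)*5).round())
```

```text
0 tip [403.8 127.9] root [382.6 186.8]
   d 6 [514. 348.]
   d 15 [528. 311.]
   d 22 [539. 282.]
2 tip [213.1 127.6] root [224.1 186.6]
   d 6 [632. 346.]
   d 15 [625. 310.]
   d 22 [619. 281.]
3 tip [117.7 127.5] root [144.9 186.5]
   d 6 [216. 346.]
   d 15 [198. 309.]
   d 22 [184. 280.]
```

View pics/w29c.png

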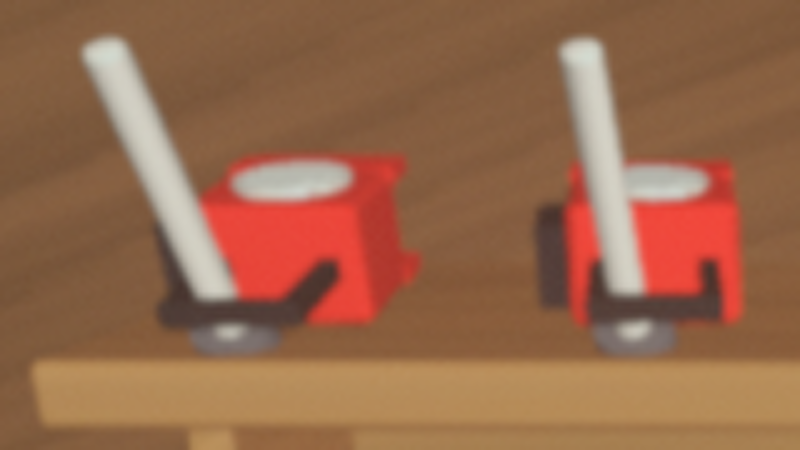

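View pics/w29d.png

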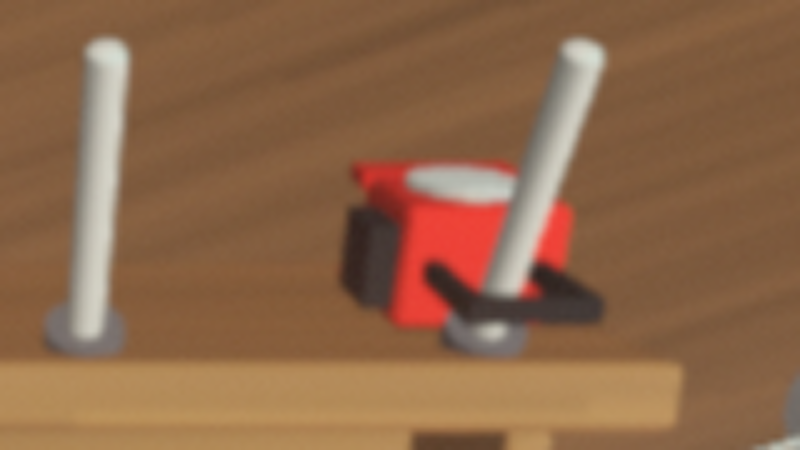

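```bash
python3 -c "
from workcell import hand_in
print(hand_in())"
```

```text
the job is handed in; nothing more can be done
None
```

I slid the hood back and took the two clipped lamps off their sockets, each with its button held in. The middle socket was empty from the start. I hung those two on pegs 0 and 2 and the loose red lamp on peg 3. Then I slid the hood shut and handed in at about 36 s. `hand_in()` reports no verdict.

**Lamps:** In the last wrist and side pictures all three hang by their loops, each with its block against the board. The loop points are about 10 mm along the peg from the root, inside the 4 to 66 mm limits. They are slightly off-centre sideways, by no more than about 6 mm. A rough reading of the scene and side pictures alone disagreed on how far out they hang (about 8 mm against about 20 mm). The close wrist view put them at about 15 mm from the board, which settled it.

**Hood:** It started about 15 mm open, so opening it to the stop moved it only 114 mm and the wrist force reached about 50 N against the stop. Closing it moved it 130 mm until it met the stop. Afterwards I measured the bar about 1 mm from where it stopped.

**Bench:** I touched none of the other gear or the blue and orange look-alikes. The robot was clear of everything at hand-in. I saw no knock to the loose lamp.

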